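# Fit a plug gauge in the inclined bore of a block on an angle plate

### The job

Take the middle-sized of the three plug gauges from the wooden stand and fit it in the inclined bore of the aluminium block on the angle plate. The fit is close, so start it edge-first: leaning ten degrees or more out of line with the bore, feel the low edge of its tip a millimetre or two into the mouth, then straighten it and slide it gently home, keeping hold until the collar lies flat on the block's face; then let go. Do not force it or shift the angle plate's setting, and leave the other gauges and the indicators where they are.

Things in the scene. Friction and masses are not known exactly. Their poses are not given: they have to be found in the camera images.
- plug_gauge_grip (a point): middle-sized of the three steel plug gauges, the one to fit; this point is the centre of its knurled handle (18 mm across, 46 mm long), z along the gauge towards the handle's free end. Below the handle a collar 32 mm across, 6 mm thick, then the plain shank, 16 mm across, 38 mm long, 1 mm chamfer at its tip. 90 mm long overall, 150 to 250 g. It stands upright in the stand, shank down, with 3 mm of play, its collar resting on the stand's top, which is 48 mm over the bench
- plug_gauge_tip (a point): the same gauge: centre of the end face of its shank, 38 mm below the collar's underside and 67 mm below the handle's centre; z along the gauge towards the handle
- plug_gauge: the same gauge, origin at the centre of the shank's end face
- bore_mouth (a point): centre of the mouth of the bore, on the top face of the aluminium block; z along the bore's axis, out of the block (leaning 24 to 32 degrees from vertical, to the robot's side); x up the slope, y level. The bore is 17 mm across, straight, 45 mm deep, without a chamfer; the face around it is flat, 72 x 72 mm, square to the bore, edges along x and y
- tilt_table: the tilting table of the angle plate (base 180 x 134 mm) with the flanged aluminium block screwed on it: flange 110 x 104 mm, 14 mm thick, with four cap screws 8 mm high, block 45 mm high in all; origin on the hinge, at the low edge of the table, 83 mm down the slope from the bore and 63 mm under the block's top face; axes as the bore's. Only friction in the clamped hinge holds the setting: a push of some 75 N down the bore shifts it
- gauge_stand: fixed hardwood block 60 x 200 x 48 mm, long side along its y, with three 22 mm holes 70 mm apart in a row along y, a gauge in each, in any order; origin at the centre of its underside
- small_gauge_grip (a point): smallest gauge, to be left alone: centre of its handle (12 mm across, 40 mm long), collar 28 mm across
- large_gauge_grip (a point): largest gauge, to be left alone: centre of its handle (26 mm across, 52 mm long), collar 38 mm across; its top is 106 mm over the bench
- indicator_stand: bystander: test indicator on a magnetic stand, base 60 x 50 x 55 mm, column 245 mm high, arm and small dial 80 mm out to its -x; origin at the centre of its underside
- dial_indicator: bystander: dial indicator lying on its back, 57 mm across, 20 mm thick, its stem 65 mm out to its -x; origin at the centre of its underside
Things that resemble listed ones, but are neither listed nor needed, are in the scene too. What is shaped like the plug_gauge but orange is not meant.

How it is judged (in metres and radians):
On the way, in this order (a step that is already met when the one before it is completed fails the run):
1. the low edge of the gauge's tip is in the mouth of the bore while the gauge leans at least 6 degrees out of line with it (angle between the z axis of plug_gauge_tip and the z axis of bore_mouth, either way round above 0.1 rad and z of plug_gauge_tip in the frame of bore_mouth below 0.0003 m and x of plug_gauge_tip in the frame of bore_mouth between -0.006 and 0.006 m and y of plug_gauge_tip in the frame of bore_mouth between -0.006 and 0.006 m), for 0.1 s.
2. the gauge is home in the bore, its collar on the face, while the fingers still hold it (z of plug_gauge_tip in the frame of bore_mouth below -0.036 m and contact force between the fingers and plug_gauge above 1 N), for 0.2 s.
At the end, for the whole second after the job is handed in: The middle gauge is in the bore, tip at least 36 mm deep (collar within 2 mm of the face), within 3 mm and 3 degrees of its axis, released, at rest; the block is within 4 mm and the other gauges and the indicators within 15 mm of where they were (z of plug_gauge_tip in the frame of bore_mouth below -0.036 m and x of plug_gauge_tip in the frame of bore_mouth between -0.003 and 0.003 m and y of plug_gauge_tip in the frame of bore_mouth between -0.003 and 0.003 m and angle between the z axis of plug_gauge_tip and the z axis of bore_mouth, either way round below 0.05 rad and linear speed of plug_gauge below 0.01 m/s and distance of bore_mouth from where it was at the start of the episode below 0.004 m and distance of each of small_gauge_grip, large_gauge_grip, indicator_stand, dial_indicator from where it was at the start of the episode below 0.015 m); the robot touches nothing.
It fails at once if the gauge pressed on the block with more than 70 N (contact force between plug_gauge and tilt_table above 70 N).
It fails at once if the block shifted by more than 4 mm (the angle plate knocked off its setting) (distance of bore_mouth from where it was at the start of the episode above 0.004 m).
It fails at once if another gauge moved by more than 15 mm (distance of any of small_gauge_grip, large_gauge_grip from where it was at the start of the episode above 0.015 m).
It fails at once if an indicator moved by more than 15 mm (distance of any of indicator_stand, dial_indicator from where it was at the start of the episode above 0.015 m).
It also fails if it takes over 72 s, if anything falls off the work surface, if the arm or the gripper's body presses on something with over 40 N, if the wrist force passes 120 N, or if a joint passes its speed limit or range.

### The arm

A 6-joint arm with a two-finger parallel gripper is mounted at the origin on the work surface. World frame = base frame: x ahead of the robot, y to its left, z up, the work surface at z = 0. Lengths are in mm, angles in degrees, forces in N, time in s.
With the tool pointing down it reaches from about 300 to 850 mm from the base axis. Payload 4.2 kg.
Tool frame: the origin (TCP) lies on the centre line of the jaws, within the pads' length; the fingertips stand env.nose_length ahead of it and the grasp point (between the pads) lies 2 mm behind it (env.nose_length is the distance from the TCP to the fingertips, in mm); z points along the fingers, y is the direction in which the jaws open and shut (so a half turn about z gives the same grasp; the last joint's range is limited). The gripper opens to 91 mm and grips with 3 to 60 N. Pads are 32 mm wide; open, the fingers measure 118 mm over their backs; the gripper's body (76 mm by 178 mm) begins 60 mm behind the grasp point.
Start: joints at [75.802, 18.312, 89.639, -0, 72.044, -1.146], TCP at [129.856, 560.16, 230.976] pointing down, gripper open.
Joint ranges: [-177.97, 177.97], [-48.28, 115.42], [12.27, 149.76], [-77.06, 257.06], [2.81, 150.46], [-146.56, 146.56]. Speed limits (degrees/s): [147.25, 147.25, 180, 180, 180, 180].

### API

Orientations are given as [roll, pitch, yaw] about the fixed x, y, z axes, in that order (R = Rz(yaw) Ry(pitch) Rx(roll)).
In Python, from workcell import env gives the robot as it stands. The module is installed in compiled form; this text tells all that it offers.
- The arm moves only by the tool jog_arm, never from a script. Its argument "deltas" is a list that holds one entry, the list of rows, each a list of 5 numbers: the shift along the tool's x, y, z in m, then the turn about the tool's z in degrees, then the finger opening in m, from 0 to 0.0912. A call has 1 to 20 rows; each row is the pose to reach, as a shift and turn from the pose commanded when the call began, along the tool's axes at that moment; what a row does not reach only later rows make up. A row lasts 1/12 s, in which the tool goes at most 41.7 mm and 7.16 degrees, less where a joint would pass 70% of its speed; a pose out of reach is approached as far as the arm can. A call with a gripper value outside its range is refused whole. The fingers move at their own pace and stop on an object; "grip_force" is the grip in N (left out, the last holds). Time passes only in rows, so rows that repeat a pose let the fingers close. It gives the time, the measured TCP pose, the force and the opening at its end, in the units of the state.
- env.state(): the state, without advancing time (a new reading comes with each control period).
- env.grab_frame(name): name is "side" or "top" or "wrist"; returns the picture (420x560x3 uint8, red, green, blue); there is no depth.
- env.camera_params(name): a dict with "fx", "fy", "cx", "cy" (pixels), "k1" (the pictures are not rectified: a ray, as slopes to the right and down, at radius r is drawn at 1 + k1 r^2 times it, then the intrinsics apply), "xyz" and "orientation" of the camera in the world. Camera axes: x right, y down, z forward; pixel columns grow to the right and rows downward; lengths in mm; the calibration is good to about 2 mm. A picture is of the moment at which its call begins: read the wrist's pose just before it. camera_params takes no time and is no camera call; for the wrist camera it gives the pose at the moment of the call.
- env.job_done(): hands the job in, once; it reports no verdict.
Trained networks look in the newest picture that a camera, given by its name, has taken for a name from the list of things; names that differ only in an ending like _2 or _b are one class to them, and where a whole thing is asked for, a point or a joint stands for the part that bears it (a point fixed in the world has none). Each returns a list of dicts, best first, with "conf" (0 to 1); they miss things now and then, are a little off and sometimes report something else, mostly with a low value. They report only what shows in the picture. A call takes as long as a camera call. They do not tell look-alikes from the thing itself.
- env.look_for(camera, label): "xyz" ([x, y, z] in mm, in world coordinates, good to about 4 mm: the middle of the surface that is visible of it).
The state is a dict: "time_s": time; "qpos": joint angles; "qvel": joint speeds; "effort": joint torques, N m; "ee_pos": TCP position; "ee_rot": TCP orientation; "force": force on the tool from outside, world axes, zero at the start; "torque": the same for the moment, N m; "gripper_width": finger opening in mm.
Only numpy, scipy, OpenCV 4.12 (cv2) and the standard library are available. Lean on these libraries where they do the work, as an engineer would, in place of code of your own. Each camera call takes 0.05 s, during which the arm holds its last target.

## Working session

There is one attempt and no reset: what is moved stays moved. The work goes in short steps, Python scripts to look and compute and a tool call to move; the robot and the scene stay as the last step left them, time stands still between calls to the robot, and variables do not carry over. Pictures are saved under pics/ and viewed, and the job is handed in when it is done.

Besides the shell and the picture viewer there is one more tool, called as name(argument=value, ...), one argument or row to a line, values as JSON. jog_arm: Moves the arm, as the interface text tells. Its arguments: {"type":"object","properties":{"deltas":{"type":"array"},"grip_force":{"type":"number"}},"required":["deltas"]}

```bash
mkdir -p pics; ls; cat > h.py <<'E'
from workcell import env
import numpy as np, cv2
from scipy.spatial.transform import Rotation as R
def snap(n,f,crop=None,s=1):
    im=env.grab_frame(n)
    np.save('pics/'+f+'.npy',im)
    b=im[:,:,::-1]
    if crop: x0,y0,x1,y1=crop; b=b[y0:y1,x0:x1]
    if s!=1: b=cv2.resize(b,None,fx=s,fy=s,interpolation=cv2.INTER_CUBIC)
    cv2.imwrite('pics/'+f+'.png',b); return im
def rot(p): return R.from_euler('xyz',p,degrees=True).as_matrix()
def ray(c,uv):
    x=(uv[0]-c['cx'])/c['fx']; y=(uv[1]-c['cy'])/c['fy']
    rd=np.hypot(x,y); r=rd
    for _ in range(50): r=rd/(1+c['k1']*r*r)
    s=r/rd if rd>0 else 1
    d=rot(c['orientation'])@np.array([x*s,y*s,1]); return np.array(c['xyz'],float),d
def proj(c,P):
    p=rot(c['orientation']).T@(np.atleast_2d(P)-np.array(c['xyz'])).T
    x=p[0]/p[2];y=p[1]/p[2];k=1+c['k1']*(x*x+y*y)
    return np.c_[c['fx']*x*k+c['cx'],c['fy']*y*k+c['cy']]
E
python3 - <<'E'
from h import *
print(env.nose_length); print(env.state())
for c in ['side','top','wrist']:
    print(c,env.camera_params(c)); snap(c,c+'0')
    for l in ['plug_gauge_grip','bore_mouth','tilt_table','gauge_stand','small_gauge_grip','large_gauge_grip','indicator_stand','dial_indicator'] if c!='wrist' else []:
        print(l,[(np.round(d['xyz']),round(d['conf'],2)) for d in env.look_for(c,l)][:4])
E
```

```text
pics
17.0
{'time_s': 0.0, 'qpos': array([ 7.58019471e+01,  1.83508173e+01,  8.97070635e+01,  3.86704422e-05,
        7.20437927e+01, -1.14830277e+00]), 'qvel': array([ 0.00633202,  0.03917723,  0.06501401, -0.02876992, -0.09154624,
       -0.03533538]), 'effort': array([ 3.16038087e-03, -4.12468064e+01, -2.31972510e+01,  7.31675536e-02,
        4.57328826e-02, -1.60888094e-04]), 'ee_pos': array([129.73728146, 559.67711067, 230.12406262]), 'ee_rot': array([-1.79898348e+02, -2.07432791e-03,  1.66950236e+02]), 'force': array([ 0.0413871 ,  0.34999244, -0.6599817 ]), 'torque': array([-0.03461345,  0.00213851, -0.0164083 ]), 'gripper_width': 91.37600515922159}
side {'fx': 395.5551894636739, 'fy': 395.5551894636739, 'cx': 270.71009641254824, 'cy': 204.51908017860282, 'k1': -0.09101056478989478, 'xyz': array([ 443.69918951, -607.47128195,  551.03944898]), 'orientation': array([-126.41838956,   -0.33802237,  -15.10411879])}
plug_gauge_grip [(array([ 696., -177.,   51.]), 0.93), (array([ 604., -192.,   71.]), 0.87), (array([ 506., -162.,   53.]), 0.57)]
bore_mouth [(array([482., 154.,  94.]),
[... 680 characters left out ...]
 602., -182.,   64.]), 0.57), (array([ 506., -149.,   58.]), 0.49)]
bore_mouth [(array([495., 180., 112.]), 0.58)]
tilt_table [(array([ 604., -185.,   68.]), 0.74), (array([495., 180., 112.]), 0.67)]
gauge_stand [(array([ 599., -189.,   48.]), 0.81), (array([725.,   4., 178.]), 0.42)]
small_gauge_grip [(array([ 614., -260.,   54.]), 0.68)]
large_gauge_grip [(array([ 595., -112.,   98.]), 0.66)]
indicator_stand []
dial_indicator []
wrist {'fx': 300.0602665877381, 'fy': 300.0602665877381, 'cx': 279.6521967057672, 'cy': 210.39101342833337, 'k1': -0.04652227998834197, 'xyz': array([ 65.37420259, 574.89462941, 383.82023394]), 'orientation': array([1.66280212e+02, 5.53608893e-02, 7.70173016e+01])}
```

View pics/side0.png

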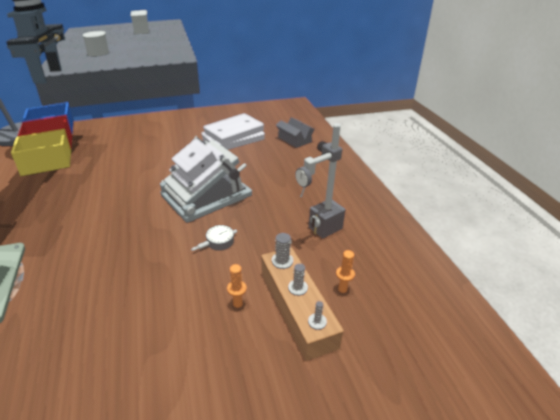

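View pics/top0.png

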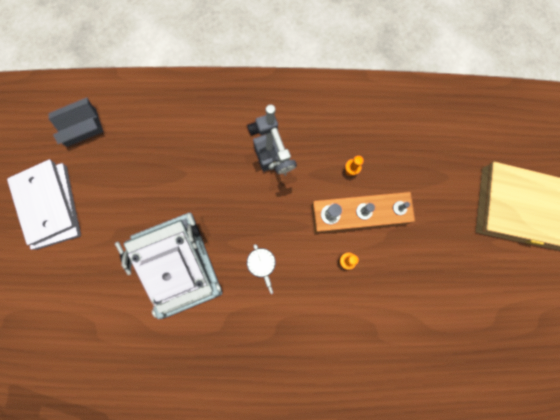

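View pics/wrist0.png

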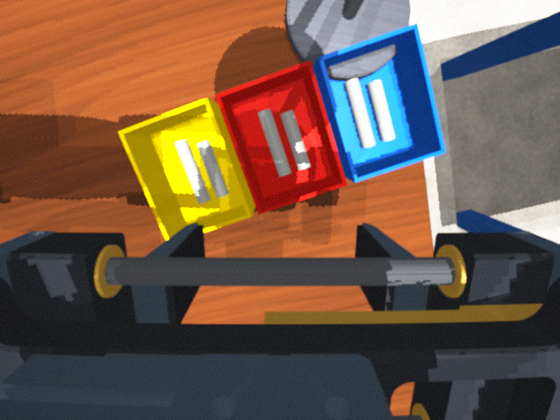

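```bash
cat >> h.py <<'E'
def delta(cmd,target):
    """cmd,target: [x,y,z,yaw]; tool down. returns tool dx,dy,dz (m), turn deg"""
    a=np.radians(cmd[3]); tx=np.array([np.cos(a),np.sin(a)]); ty=np.array([np.sin(a),-np.cos(a)])
    d=np.array(target[:2])-np.array(cmd[:2])
    t=-((target[3]-cmd[3]+180)%360-180)
    return np.round([d@tx/1e3,d@ty/1e3,(cmd[2]-target[2])/1e3,t],4)
def after(cmd,row):
    a=np.radians(cmd[3]); tx=np.array([np.cos(a),np.sin(a)]); ty=np.array([np.sin(a),-np.cos(a)])
    p=np.array(cmd[:2])+1e3*(row[0]*tx+row[1]*ty)
    return [round(v,3) for v in (p[0],p[1],cmd[2]-1e3*row[2],cmd[3]-row[3])]
E
python3 - <<'E'
from h import *
im=np.load('pics/side0.npy')[:,:,::-1]
a=cv2.resize(im[225:345,220:370],None,fx=4,fy=4,interpolation=cv2.INTER_CUBIC)
cv2.imwrite('pics/stand_c.png',a)
im=np.load('pics/top0.npy')[:,:,::-1]
cv2.imwrite('pics/block_c.png',cv2.resize(im[200:330,105:235],None,fx=4,fy=4,interpolation=cv2.INTER_CUBIC))
c=[129.856,560.16,230.976,166.95]
print(delta(c,[530,195,250,-160]))
E
```

```text
[-4.723e-01 -2.654e-01 -1.900e-02 -3.305e+01]
```

View pics/stand_c.png

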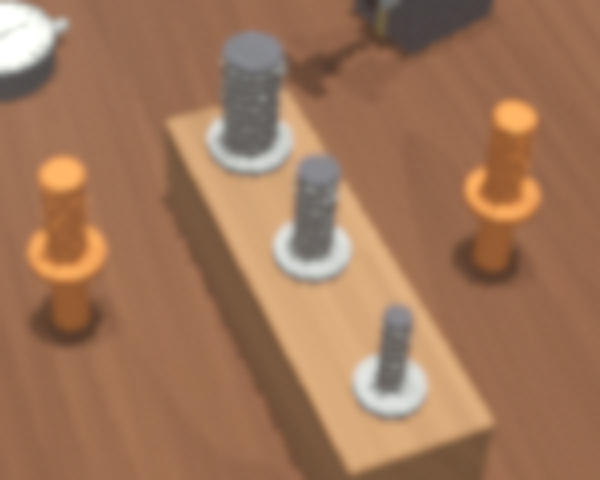

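View pics/block_c.png

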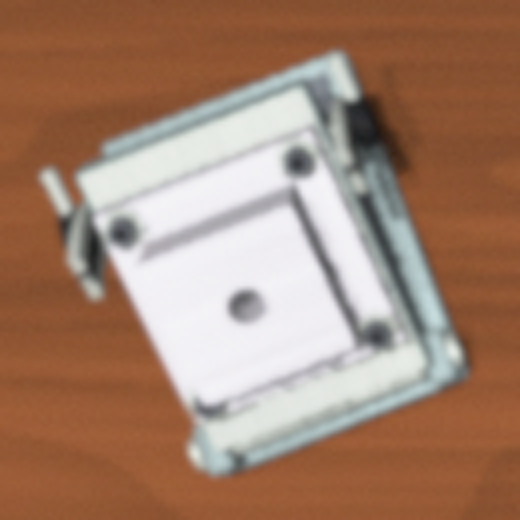

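Candidates in the side picture are the orange look-alikes at (237,285) and (346,270), and the grey gauges in the stand at (283,250) large, (298,278) middle and (318,315) small. The crop confirms that the grey one in the centre hole is the middle-sized gauge. I'll first view the block with the wrist camera.

jog_arm(
  deltas=[
    [[-0.035,-0.02,-0.02,-5,0.04],[-0.07,-0.04,-0.02,-10,0.04],[-0.105,-0.06,-0.02,-15,0.04],[-0.14,-0.08,-0.02,-20,0.04],[-0.175,-0.1,-0.02,-25,0.04],[-0.21,-0.12,-0.02,-30,0.04],[-0.245,-0.138,-0.02,-33,0.04],[-0.28,-0.157,-0.02,-33,0.04],[-0.315,-0.177,-0.02,-33,0.04],[-0.35,-0.197,-0.02,-33,0.04],[-0.385,-0.216,-0.02,-33,0.04],[-0.42,-0.236,-0.02,-33,0.04],[-0.45,-0.253,-0.02,-33,0.04],[-0.472,-0.265,-0.02,-33,0.04],[-0.472,-0.265,-0.02,-33,0.04],[-0.472,-0.265,-0.02,-33,0.04]],
  ],
  grip_force=10,
)

```text
time_s: 2.28
ee_pos: [530.4, 194.5, 250.6]
ee_rot: [180.0, -0.0, -160.2]
force: [-0.5, 1.1, -0.7]
gripper_width: 40.2
```

```bash
python3 - <<'E'
from h import *
s=env.state();print(s['time_s'],s['ee_pos'],s['ee_rot'],s['qpos'],s['gripper_width'])
print(after([129.856,560.16,230.976,166.95],[-.472,-.265,-.02,-33]))
c=env.camera_params('wrist');snap('wrist','w1');np.save('pics/w1c.npy',c)
print(c)
for l in ['bore_mouth','tilt_table']: print([(np.round(d['xyz'],1),round(d['conf'],2)) for d in env.look_for('wrist',l)])
E
```

```text
2.2833 [530.3748389  194.54620316 250.57642915] [ 1.79970363e+02 -4.01750565e-02 -1.60201199e+02] [ 1.89606754e+01  1.67577385e+01  8.90336359e+01  3.01796969e-02
  7.42492319e+01 -9.08463183e+01] 40.1595966954378
[np.float64(529.829), np.float64(195.426), 250.976, 199.95]
{'fx': 300.0602665877381, 'fy': 300.0602665877381, 'cx': 279.6521967057672, 'cy': 210.39101342833337, 'k1': -0.04652227998834197, 'xyz': array([468.24074685, 171.70941678, 403.45974545]), 'orientation': array([1.66348877e+02, 9.42093434e-03, 1.09868889e+02])}
[(array([493.8, 183.9, 110.8]), 0.77)]
[(array([489.1, 190. , 116.2]), 0.95)]
```

View pics/w1.png

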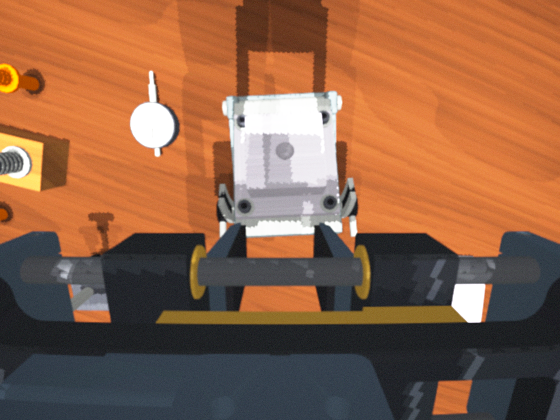

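```bash
python3 - <<'E'
from h import *
im=np.load('pics/w1.npy')[:,:,::-1]
cv2.imwrite('pics/w1c.png',cv2.resize(im[85:240,210:365],None,fx=5,fy=5,interpolation=cv2.INTER_CUBIC)[:600])
E
```

```text
(no output)
```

View pics/w1c.png

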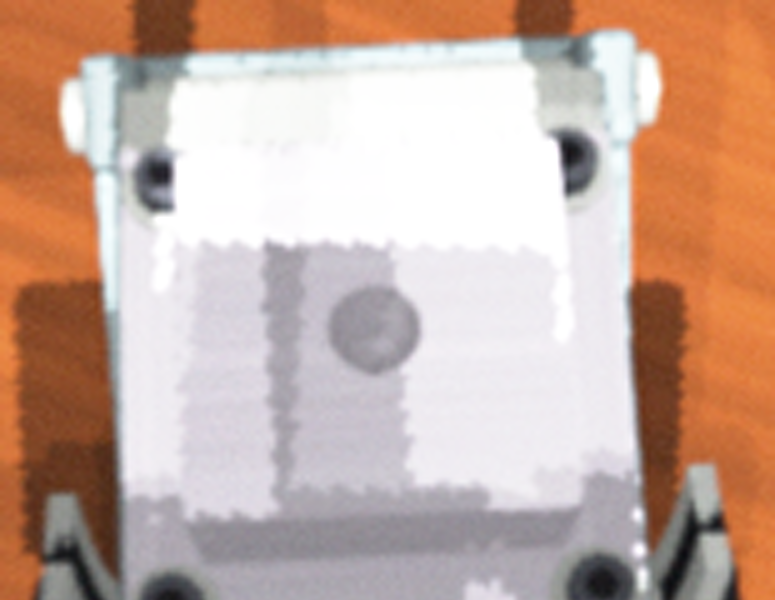

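```bash
python3 - <<'E'
from h import *
im=np.load('pics/top0.npy')[:,:,::-1]
cv2.imwrite('pics/t_c2.png',cv2.resize(im[238:310,125:205],None,fx=8,fy=8,interpolation=cv2.INTER_CUBIC))
im=np.load('pics/side0.npy')[:,:,::-1]
cv2.imwrite('pics/s_c2.png',cv2.resize(im[130:216,155:255],None,fx=7,fy=7,interpolation=cv2.INTER_CUBIC)[:600])
E
```

```text
(no output)
```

View pics/t_c2.png

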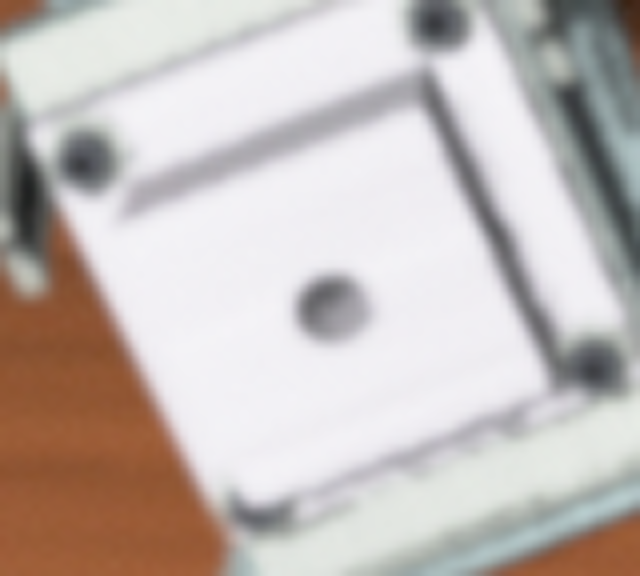

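View pics/s_c2.png

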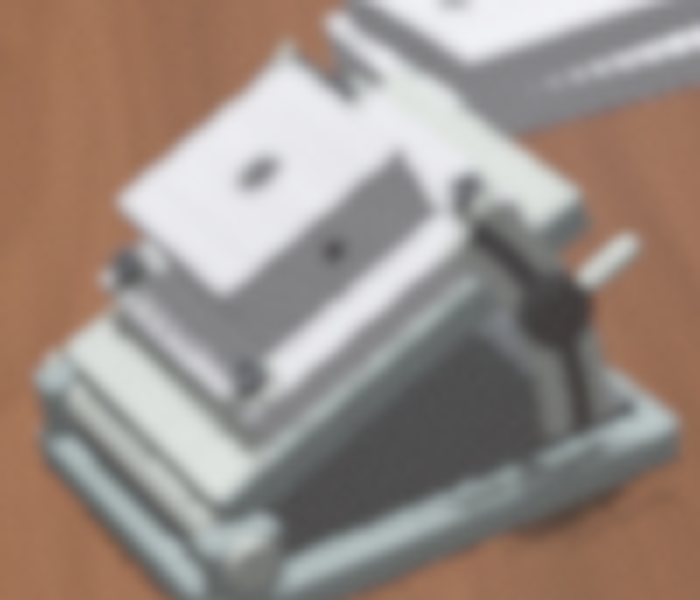

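```bash
cat > fit.py <<'E'
from h import *
from scipy.optimize import least_squares
def bR(yaw,t):
    yaw,t=np.radians([yaw,t]); h=np.array([np.cos(yaw),np.sin(yaw),0]); Z=np.array([0,0,1.])
    x=np.cos(t)*h+np.sin(t)*Z; z=-np.sin(t)*h+np.cos(t)*Z
    return np.c_[x,np.cross(z,x),z]
E
python3 - <<'E'
from fit import *
cv=lambda p,s,o:((p[0]+.5)/s-.5+o[0],(p[1]+.5)/s-.5+o[1])
ct,cs=env.camera_params('top'),env.camera_params('side'); cw=np.load('pics/w1c.npy',allow_pickle=True).item()
L=[(36,-36),(-36,-36),(-36,36),(36,36),(0,0)]
T=[cv(p,8,(125,238)) for p in [(425,105),(552,395),(238,492),(118,215),(332,308)]]
S=[cv(p,7,(155,130)) for p in [(400,158),(228,297),(117,200),(286,48),(260,174)]]
W=[cv((374,328),5,(210,85))]
def res(p,full=False,use='tsw'):
    Rm=bR(p[3],p[4]); P=np.array([p[:3]+Rm@[a,b,0] for a,b in L])
    r=[]
    if 't' in use:r.append(proj(ct,P)-T)
    if 's' in use:r.append(proj(cs,P)-S)
    if 'w' in use:r.append((proj(cw,P[4:])-W))
    return r if full else np.concatenate(r).ravel()
for u in ['tsw','ts','tw','sw']:
    s=least_squares(res,[495,180,111,18,28],kwargs=dict(use=u)); print(u,np.round(s.x,2))
    for r in res(s.x,True,u): print(np.round(r.T,1).tolist())
E
```

```text
tsw [477.71 180.13 121.02  20.06  26.3 ]
[[0.6, -0.2, 0.8, -0.5, 0.4], [0.7, -0.2, 1.3, 0.9, 0.2]]
[[0.2, -0.6, 1.6, 1.6, 0.2], [-1.8, -0.2, -0.0, 1.5, -0.1]]
[[0.4], [0.5]]
ts [477.88 180.65 120.57  20.07  26.24]
[[0.4, -0.5, 0.6, -0.7, 0.2], [0.6, -0.3, 1.2, 0.8, 0.1]]
[[0.2, -0.6, 1.6, 1.7, 0.3], [-1.7, -0.2, 0.0, 1.6, -0.1]]
tw [478.13 179.78 123.45  19.23  26.54]
[[0.9, -0.4, 0.3, -0.6, 0.3], [0.6, -0.0, 0.9, 0.3, -0.0]]
[[-0.1], [0.9]]
sw [476.93 179.61 121.19  22.39  25.18]
[[0.3, -0.3, 0.7, 0.6, -0.1], [-1.9, -0.2, 0.3, 1.8, -0.0]]
[[0.1], [-0.5]]
```

```bash
python3 - <<'E'
from fit import *
im=np.load('pics/top0.npy')[:,:,::-1]
cv2.imwrite('pics/t_st.png',cv2.resize(im[180:245,300:425],None,fx=6,fy=6,interpolation=cv2.INTER_CUBIC))
cs=env.camera_params('side')
def at(c,uv,z):
    o,d=ray(c,uv); return np.round(o+d*(z-o[2])/d[2],1)
print(at(cs,(299.4,267.4),100),at(cs,(297.9,286),54),at(cs,(299-0.,320.9-4.9),54) )
for p,z in [((248,145),54),((312,247),54),((390,385),54),((253,50),106),((318,170),100)]: print(at(cs,((p[0]+.5)/4-.5+220,(p[1]+.5)/4-.5+225),z))
E
```

```text
[ 605.8 -191.5  100. ] [ 606.4 -189.3   54. ] [ 588.9 -248.2   54. ]
[ 596.9 -125.6   54. ]
[ 605.7 -190.    54. ]
[ 612.7 -264.2   54. ]
[ 599.1 -121.5  106. ]
[ 605.6 -190.8  100. ]
```

View pics/t_st.png

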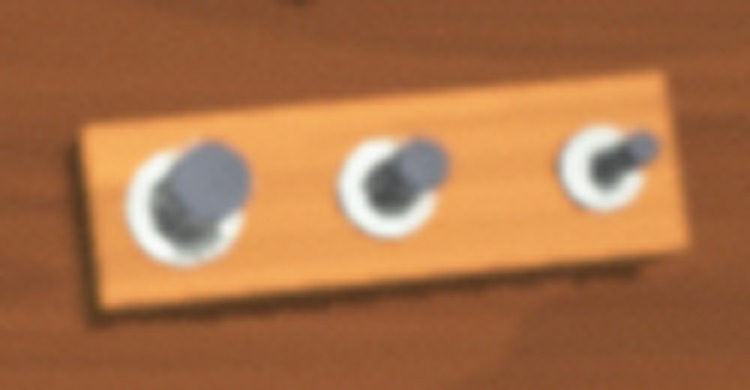

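```bash
python3 - <<'E'
from fit import *
ct=env.camera_params('top')
def at(c,uv,z):
    o,d=ray(c,uv); return np.round(o+d*(z-o[2])/d[2],1)
for p,z in [((185,207),54),((388,187),54),((602,168),54),((420,165),100)]: print(at(ct,((p[0]+.5)/6-.5+300,(p[1]+.5)/6-.5+180),z))
cmd=[529.829,195.426,250.976,199.95]
print(delta(cmd,[500,0,250,190]),delta(cmd,[604,-189,185,187]))
E
```

```text
[ 600.3 -120.4   54. ]
[ 607.4 -188.5   54. ]
[ 614.3 -261.9   54. ]
[ 606.7 -187.1  100. ]
[ 9.470e-02 -1.735e-01  1.000e-03  9.950e+00] [ 0.0614 -0.3867  0.066  12.95  ]
```

jog_arm(
  deltas=[
    [[0.019,-0.035,0,3,0.04],[0.038,-0.07,0,6,0.04],[0.057,-0.104,0,9,0.04],[0.076,-0.139,0,10,0.04],[0.095,-0.173,0,11,0.04],[0.089,-0.212,0,12,0.04],[0.084,-0.251,0.01,13,0.04],[0.078,-0.285,0.022,13,0.04],[0.072,-0.32,0.035,13,0.04],[0.067,-0.354,0.05,13,0.04],[0.061,-0.387,0.066,13,0.04],[0.061,-0.387,0.066,13,0.04],[0.061,-0.387,0.066,13,0.04]],
  ],
)

```text
time_s: 3.52
ee_pos: [604.2, -188.8, 183.4]
ee_rot: [179.9, -0.2, -173.1]
force: [-0.7, 0.6, -0.0]
gripper_width: 39.8
```

```bash
python3 - <<'E'
from fit import *
s=env.state();print(s['time_s'],s['ee_pos'],s['ee_rot'],s['qpos'])
c=env.camera_params('wrist');im=snap('wrist','w2');np.save('pics/w2c.npy',c)
print(after([529.829,195.426,250.976,199.95],[.061,-.387,.066,13]))
print(proj(c,[[606.5,-189,100],[606.5,-189,54]]))
E
```

```text
3.5167 [ 604.24738324 -188.76415064  183.38881818] [ 1.79891915e+02 -1.52280276e-01 -1.73078842e+02] [-1.84058588e+01  2.53814527e+01  8.56126988e+01  3.48251539e-02
  6.91897322e+01 -1.15339298e+02]
[np.float64(604.534), np.float64(-189.164), 184.976, 186.95]
[[279.40472816 223.54209406]
 [279.39551118 210.38760768]]
```

View pics/w2.png

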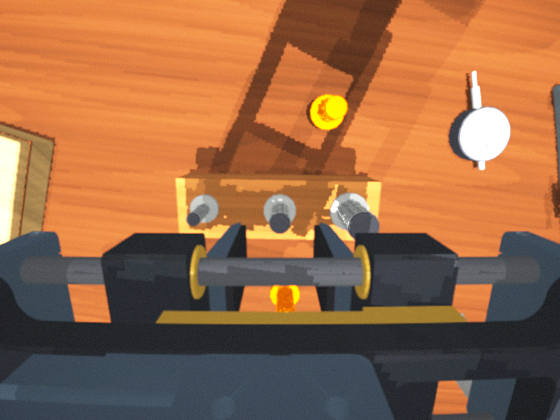

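jog_arm(
  deltas=[
    [[-0.002,0,0.03,0,0.04],[-0.002,0,0.06,0,0.04],[-0.002,0,0.085,0,0.04],[-0.002,0,0.1,0,0.04],[-0.002,0,0.102,0,0.04],[-0.002,0,0.102,0,0.02],[-0.002,0,0.102,0,0.01],[-0.002,0,0.102,0,0.01],[-0.002,0,0.102,0,0.01],[-0.002,0,0.102,0,0.01],[-0.002,0,0.102,0,0.01],[-0.002,0,0.102,0,0.01]],
  ],
  grip_force=12,
)

```text
time_s: 4.57
ee_pos: [607.5, -188.8, 84.9]
ee_rot: [-180.0, 0.2, -173.1]
force: [-0.6, 2.2, 7.3]
gripper_width: 17.7
```

```bash
python3 - <<'E'
from fit import *
s=env.state();print(s['time_s'],s['ee_pos'],s['ee_rot'],s['force'],s['torque'],s['gripper_width'])
print(after([604.534,-189.164,184.976,186.95],[-.002,0,.102,0]))
E
```

```text
4.5667 [ 607.50938839 -188.81067038   84.87771183] [-179.97469367    0.1804888  -173.06978936] [-0.58877097  2.20099377  7.26426818] [ 0.38025932  0.10763055 -0.02469313] 17.74342139216859
[np.float64(606.519), np.float64(-188.922), 82.976, 186.95]
```

```bash
python3 - <<'E'
from fit import *
im=snap('wrist','w3')
s=env.state();print(s['time_s'],s['ee_pos'],s['ee_rot'],s['force'],s['torque'],s['gripper_width'])
im=snap('side','s3',(180,180,400,345),3.5)
s=env.state();print(s['time_s'],s['ee_pos'],s['ee_rot'],s['force'],s['torque'],s['gripper_width'])
E
```

```text
4.6167 [ 607.49316057 -188.79655802   84.88210108] [-179.97905712    0.18005907 -173.07448692] [0.24301001 0.24808575 6.58956785] [0.39095125 0.11194222 0.0204903 ] 17.55765303057779
4.6667 [ 607.48324376 -188.795533     84.86638375] [-1.79979264e+02  1.79930692e-01 -1.73075406e+02] [-0.67045591  1.91122981  6.37148088] [ 0.40401452  0.04901923 -0.02287159] 17.486589596257854
```

View pics/s3.png

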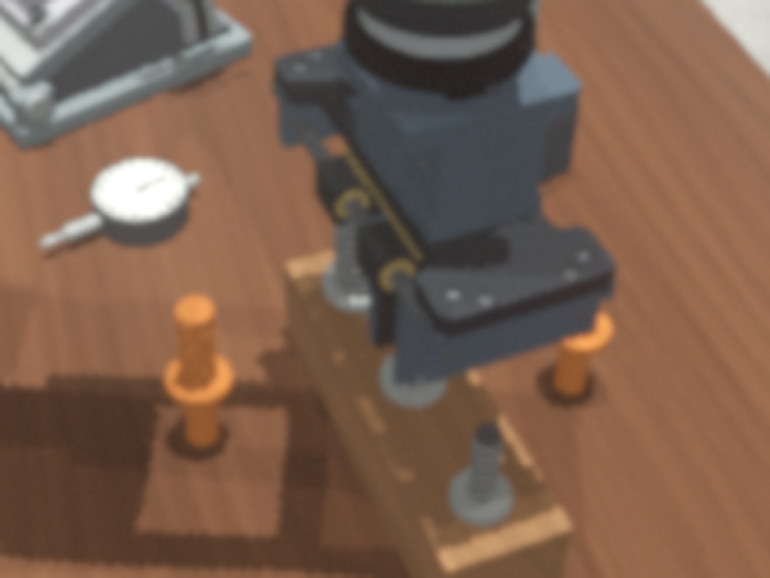

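View pics/w3.png

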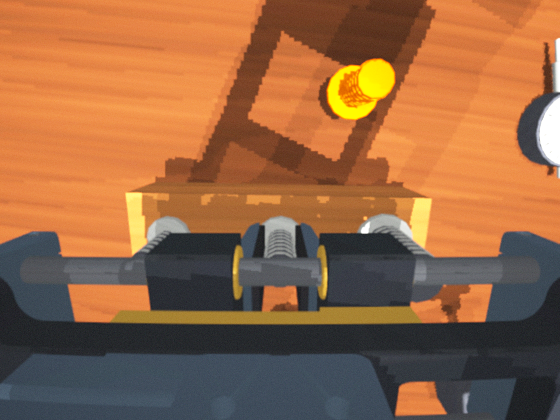

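jog_arm(
  deltas=[
    [[0,0,-0.008,0,0.01],[0,0,-0.016,0,0.01],[0,0,-0.024,0,0.01],[0,0,-0.032,0,0.01],[0,0,-0.032,0,0.01],[0,0,-0.032,0,0.01]],
  ],
)

```text
time_s: 5.17
ee_pos: [606.8, -189.1, 115.7]
ee_rot: [-180.0, 0.1, -173.1]
force: [1.0, -0.1, -2.5]
gripper_width: 17.4
```

```bash
python3 - <<'E'
from fit import *
s=env.state();print(s['time_s'],s['ee_pos'],s['ee_rot'],s['force'],s['torque'],s['gripper_width'])
im=snap('side','s4',(180,180,400,345),3.5)
E
```

```text
5.1667 [ 606.81340541 -189.13763064  115.6623109 ] [-1.79967734e+02  7.46520164e-02 -1.73059122e+02] [ 1.04067703 -0.12781126 -2.54381843] [ 0.02961903  0.00273529 -0.020771  ] 17.425928214441175
```

View pics/s4.png

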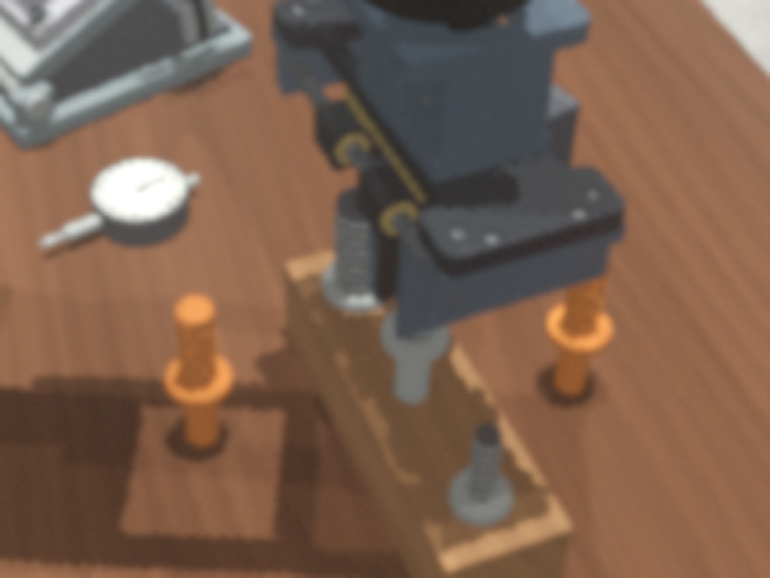

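jog_arm(
  deltas=[
    [[0.002,0,0,0,0.01],[0.004,0,0,0,0.01],[0.006,0,0,0,0.01],[0.008,0,0,0,0.01],[0.01,0,0,0,0.01],[0.012,0,0,0,0.01],[0.014,0,0,0,0.01],[0.016,0,0,0,0.01],[0.018,0,0,0,0.01],[0.019,0,0,0,0.01],[0.019,0,0,0,0.01]],
  ],
  grip_force=8,
)

```text
time_s: 6.13
ee_pos: [587.3, -191.3, 114.9]
ee_rot: [180.0, -0.0, -173.1]
force: [1.1, 0.2, -2.7]
gripper_width: 17.7
```

```bash
python3 - <<'E'
from fit import *
s=env.state();print(s['time_s'],s['ee_pos'],s['ee_rot'],s['force'],s['torque'],s['gripper_width'])
im=snap('side','s5',(180,180,400,345),3.5)
E
```

```text
6.1333 [ 587.33125498 -191.29855975  114.87740374] [ 1.79994218e+02 -1.41306631e-02 -1.73056836e+02] [ 1.06518692  0.18175497 -2.68683638] [ 0.02729475 -0.29013176  0.03926722] 17.737550450260272
```

View pics/s5.png

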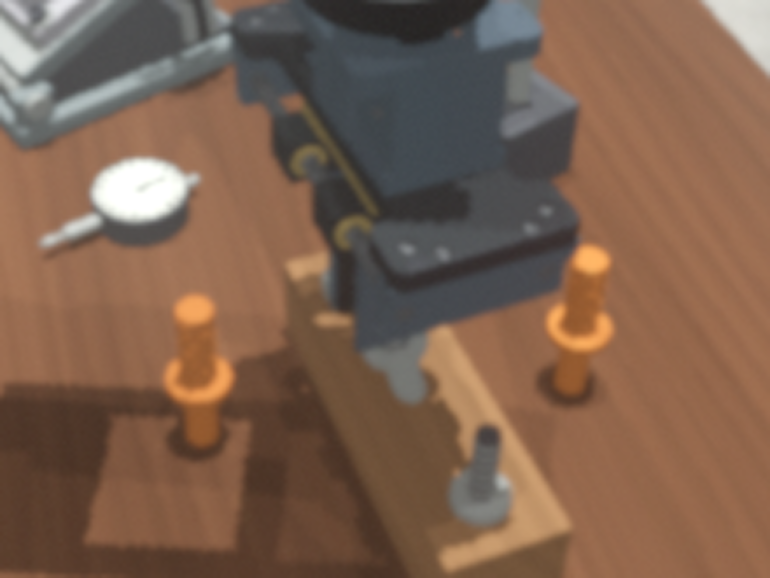

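```bash
python3 - <<'E'
from fit import *
c=after([606.519,-188.922,114.976,186.95],[.019,0,0,0]);print(c)
for t in [[560,-150,230,187],[480,0,230,193],[460.5,173.6,230,199.95]]: print(delta(c,t))
E
```

```text
[np.float64(587.659), np.float64(-191.221), 114.976, 186.95]
[ 0.0225  0.0443 -0.115  -0.05  ]
[ 0.0837  0.2028 -0.115  -6.05  ]
[  0.0821   0.3775  -0.115  -13.    ]
```

jog_arm(
  deltas=[
    [[0,0,-0.02,0,0.01],[0,0,-0.05,0,0.01],[0.004,0.01,-0.08,0,0.01],[0.014,0.03,-0.105,0,0.01],[0.026,0.056,-0.115,-1,0.01],[0.04,0.09,-0.115,-2,0.01],[0.054,0.126,-0.115,-4,0.01],[0.068,0.162,-0.115,-6,0.01],[0.08,0.198,-0.115,-7,0.01],[0.084,0.234,-0.115,-8,0.01],[0.084,0.27,-0.115,-9,0.01],[0.084,0.304,-0.115,-10,0.01],[0.084,0.334,-0.115,-11,0.01],[0.084,0.358,-0.115,-12,0.01],[0.082,0.372,-0.115,-13,0.01],[0.082,0.377,-0.115,-13,0.01],[0.082,0.377,-0.115,-13,0.01],[0.082,0.377,-0.115,-13,0.01]],
  ],
  grip_force=15,
)

```text
time_s: 7.68
ee_pos: [460.3, 172.4, 229.8]
ee_rot: [-180.0, -0.1, -160.1]
force: [-0.2, -0.2, -1.9]
gripper_width: 17.7
```

```bash
python3 - <<'E'
from fit import *
s=env.state();print(s['time_s'],s['ee_pos'],s['ee_rot'],s['force'],s['torque'],s['gripper_width'])
print(after([587.659,-191.221,114.976,186.95],[.082,.377,-.115,-13]))
c=env.camera_params('wrist');np.save('pics/w6c.npy',c)
im=snap('wrist','w6')
im=snap('side','s6',(100,60,300,210),4)
E
```

```text
7.6833 [460.26628593 172.35435398 229.76852235] [-1.79957518e+02 -7.13036348e-02 -1.60055280e+02] [-0.16891732 -0.22911553 -1.90382006] [0.01595379 0.05551358 0.00071206] 17.745933180239266
[np.float64(460.643), np.float64(173.087), 229.976, 199.95]
```

View pics/s6.png

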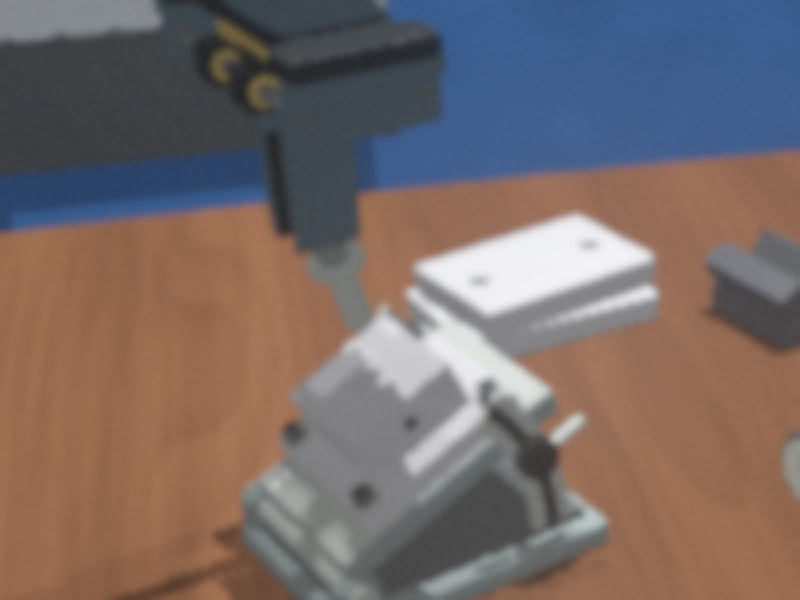

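View pics/w6.png

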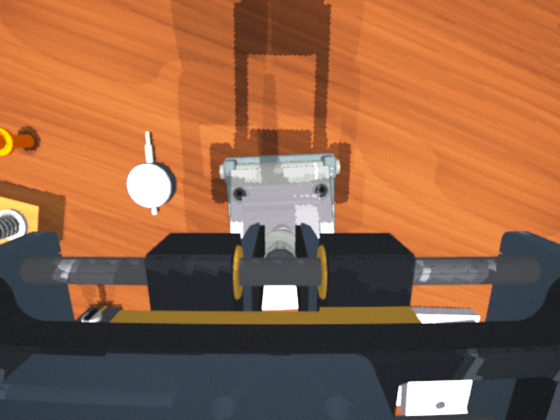

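```bash
python3 - <<'E'
from fit import *
im=np.load('pics/w6.npy')[:,:,::-1]
cv2.imwrite('pics/w6c.png',cv2.resize(im[215:290,230:335],None,fx=7,fy=7,interpolation=cv2.INTER_CUBIC))
im=np.load('pics/w3.npy')[:,:,::-1]
cv2.imwrite('pics/w3c.png',cv2.resize(im[205:280,230:335],None,fx=7,fy=7,interpolation=cv2.INTER_CUBIC))
E
```

```text
(no output)
```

View pics/w6c.png

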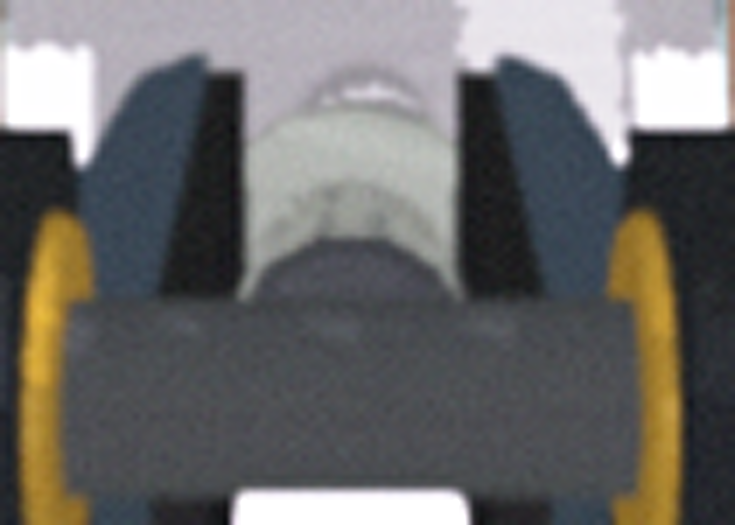

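View pics/w3c.png

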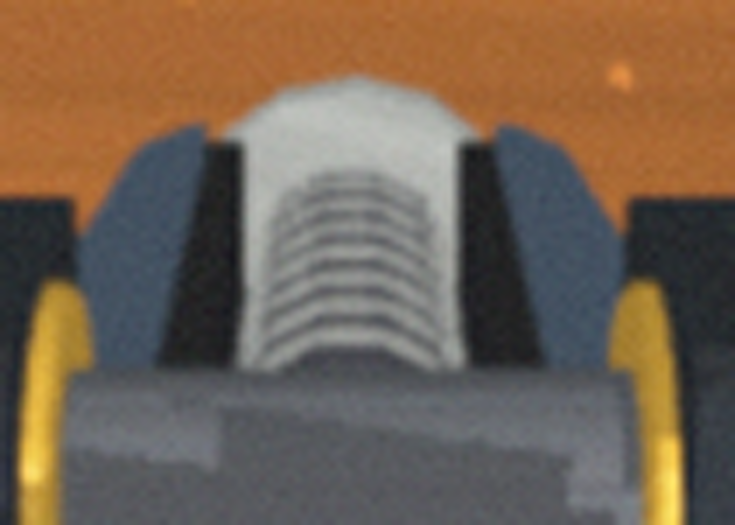

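```bash
python3 - <<'E'
from fit import *
cv=lambda p,s,o:((p[0]+.5)/s-.5+o[0],(p[1]+.5)/s-.5+o[1])
def at(c,uv,z):
    o,d=ray(c,uv); return o+d*(z-o[2])/d[2]
ct,cs=env.camera_params('top'),env.camera_params('side'); cw=np.load('pics/w1c.npy',allow_pickle=True).item()
def yaw(c,a,b,z):
    d=at(c,b,z)-at(c,a,z); y=np.degrees(np.arctan2(d[1],d[0]))-90
    return round((y+90)%180-90,2), round(np.hypot(*d[:2]),1)
for a,b,z in [((125,215),(415,105),137),((290,495),(550,390),105),((30,128),(340,4),120),((86,160),(438,22),117),((262,515),(596,364),75)]:
    print('top',yaw(ct,cv(a,8,(125,238)),cv(b,8,(125,238)),z))
for a,b,z in [((158,180),(572,163),75),((172,603),(600,580),117),((190,515),(575,505),137),((110,62),(600,40),60)]:
    print('w1',yaw(cw,cv(a,5,(210,85)),cv(b,5,(210,85)),z))
for a,b,z in [((286,48),(400,158),137),((117,200),(228,297),105),((125,268),(247,377),75)]:
    print('side',yaw(cs,cv(a,7,(155,130)),cv(b,7,(155,130)),z))
E
```

```text
top (np.float64(21.39), np.float64(66.5))
top (np.float64(22.48), np.float64(62.1))
top (np.float64(22.47), np.float64(73.8))
top (np.float64(22.06), np.float64(83.7))
top (np.float64(24.82), np.float64(84.5))
w1 (np.float64(22.16), np.float64(87.3))
w1 (np.float64(23.02), np.float64(83.8))
w1 (np.float64(21.38), np.float64(69.1))
w1 (np.float64(22.33), np.float64(106.5))
side (np.float64(17.04), np.float64(88.3))
side (np.float64(22.93), np.float64(75.6))
side (np.float64(23.21), np.float64(83.6))
```

```bash
cat > fit2.py <<'E'
from fit import *
cv=lambda p,s,o:((p[0]+.5)/s-.5+o[0],(p[1]+.5)/s-.5+o[1])
ct,cs=env.camera_params('top'),env.camera_params('side'); cw=np.load('pics/w1c.npy',allow_pickle=True).item()
F=lambda q:np.array([(36,-36,0),(-36,-36,0),(-36,36,0),(36,36,0),(0,0,0),(q[0],-q[1],-23),(-q[0],-q[1],-23),(-q[0],q[1],-23),(q[0],q[1],-23)])
N=None
T=[(425,105),(552,392),N,(118,215),(332,308),(438,22),(598,362),(262,505),(86,158)]
S=[(403,158),(228,297),(117,200),(286,48),(260,174),(468,190),(247,375),(125,266),N]
W=[N,N,N,N,(374,328),(172,600),(158,178),(572,160),(600,577)]
O=[(ct,T,8,(125,238)),(cs,S,7,(155,130)),(cw,W,5,(210,85))]
def res(p,full=False):
    Rm=bR(p[3],p[4]); P=p[:3]+F(p[5:7])@Rm.T
    r=[]
    for k,(c,o,s,of) in enumerate(O):
        i=[j for j in range(9) if o[j]]
        # per camera small shift of image (calibration), prior 2px/0.5
        b=p[7+2*k:9+2*k]
        r.append((proj(c,P[i])+b-np.array([cv(o[j],s,of) for j in i])))
    return r if full else np.concatenate([np.concatenate(r).ravel(),p[7:]/2])
E
python3 - <<'E'
from fit2 import *
s=least_squares(res,[478,180,121,22,26,42,42]+[0]*6,loss='soft_l1',f_scale=.7); print(np.round(s.x,2))
for r in res(s.x,True): print(np.round(r.T,1).tolist())
J=s.jac; print(np.round(.6*np.sqrt(np.diag(np.linalg.inv(J.T@J)))[:7],2))
E
```

```text
[ 4.7765e+02  1.7993e+02  1.1813e+02  2.2560e+01  2.4110e+01  4.4950e+01
  4.2400e+01 -1.9000e-01 -5.4000e-01 -5.1000e-01 -5.6000e-01 -5.0000e-02
 -6.0000e-02]
[[-0.1, 0.4, -0.5, 0.7, 0.3, -0.0, -0.8, -0.1], [-0.5, -1.1, 1.3, -0.3, 0.0, 0.4, -0.1, 0.8]]
[[-0.1, -0.4, 0.5, 0.6, -0.2, -0.4, 0.1, 0.1], [-1.2, 0.1, 0.6, 2.5, 0.5, -0.1, -0.3, -0.8]]
[[0.1, -0.4, 0.8, -0.7, 0.3], [0.2, -0.1, -0.1, -0.4, 0.5]]
[1.02 1.12 2.75 0.31 0.73 0.47 0.44]
```

```bash
sed -i 's/(117,200),(286,48),/(117,200),N,/' fit2.py; python3 - <<'E'
from fit2 import *
s=least_squares(res,[478,180,121,22,26,42,42]+[0]*6,loss='soft_l1',f_scale=.7); print(np.round(s.x,2))
for r in res(s.x,True): print(np.round(r.T,1).tolist())
x=s.x
# s6: gauge line projections
c=env.camera_params('side')
g=np.array([460.27,172.35,231.77]); u=np.array([np.cos(np.radians(19.95)),np.sin(np.radians(19.95)),0])
for ph in [8,11,14,17]:
    P=np.array([g+d*(np.sin(np.radians(ph))*u-np.cos(np.radians(ph))*np.array([0,0,1])) for d in [33,77]])
    print(ph,np.round((proj(c,P)-[100,60]+.5)*4-.5,0).tolist())
im=np.load('pics/s6.npy')[:,:,::-1]
cv2.imwrite('pics/s6c.png',cv2.resize(im[110:160,165:225],None,fx=12,fy=12,interpolation=cv2.INTER_CUBIC))
E
```

```text
[ 4.7773e+02  1.8005e+02  1.1793e+02  2.2530e+01  2.3790e+01  4.4910e+01
  4.2420e+01 -1.9000e-01 -5.4000e-01 -4.4000e-01 -4.5000e-01 -1.1000e-01
 -3.0000e-02]
[[-0.1, 0.4, -0.4, 0.7, 0.3, -0.0, -0.8, -0.0], [-0.6, -1.1, 1.2, -0.3, 0.0, 0.4, -0.1, 0.8]]
[[0.1, -0.3, 0.6, -0.1, -0.3, 0.1, 0.1], [-1.0, 0.2, 0.7, 0.7, 0.2, -0.2, -0.7]]
[[0.1, -0.4, 0.8, -0.6, 0.2], [0.3, -0.2, -0.2, -0.5, 0.5]]
8 [[329.0, 257.0], [349.0, 328.0]]
11 [[332.0, 255.0], [356.0, 325.0]]
14 [[335.0, 254.0], [362.0, 322.0]]
17 [[338.0, 252.0], [369.0, 318.0]]
```

View pics/s6c.png

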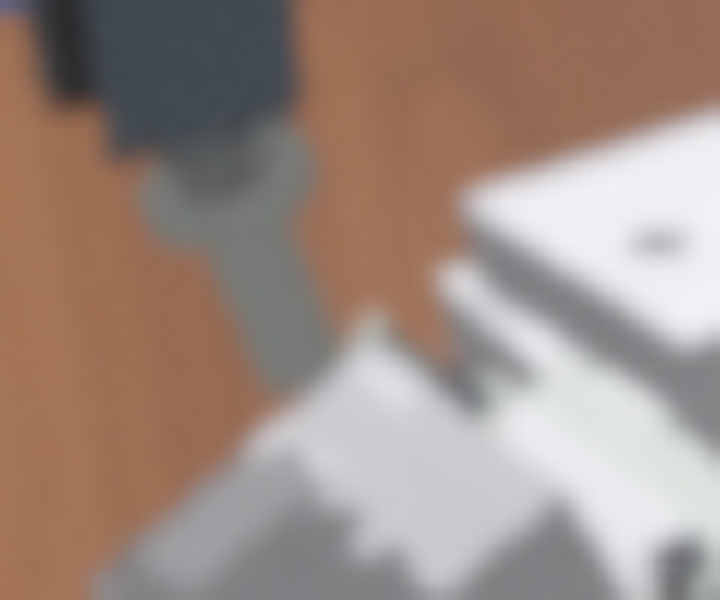

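```bash
python3 - <<'E'
from fit import *
c=[460.643,173.087,229.976,199.95]
a=delta(c,[554,125,245,202.3]);print(a)
c2=after(c,[round(v,3) for v in a[:3]]+[-2.35]);print(c2); print(delta(c2,[493.3,273,245,202.3]))
E
```

```text
[-0.0713 -0.0771 -0.015  -2.35  ]
[np.float64(553.655), np.float64(124.933), np.float64(244.976), 202.3]
[-0.0003  0.1599 -0.     -0.    ]
```

jog_arm(
  deltas=[
    [[-0.01,-0.01,-0.015,-1,0.01],[-0.036,-0.038,-0.015,-2.35,0.01],[-0.06,-0.066,-0.015,-2.35,0.01],[-0.071,-0.077,-0.015,-2.35,0.01],[-0.071,-0.077,-0.015,-2.35,0.01],[-0.071,-0.077,-0.015,-2.35,0.01],[-0.071,-0.077,-0.015,-2.35,0.01]],
  ],
)

```text
time_s: 8.37
ee_pos: [552.7, 124.4, 244.6]
ee_rot: [180.0, -0.1, -157.8]
force: [-0.0, -0.4, -2.4]
gripper_width: 17.3
```

```bash
python3 - <<'E'
from fit import *
s=env.state();print(s['time_s'],s['ee_pos'],s['ee_rot'],s['force'])
c=env.camera_params('wrist');np.save('pics/w7c.npy',c)
im=snap('wrist','w7')
E
```

```text
8.3667 [552.69368703 124.38774664 244.64679321] [ 1.79958353e+02 -9.00318235e-02 -1.57764498e+02] [-0.00326719 -0.42690931 -2.3623101 ]
```

jog_arm(
  deltas=[
    [[0,0.02,0,0,0.01],[0,0.06,0,0,0.01],[0,0.1,0,0,0.01],[0,0.14,0,0,0.01],[0,0.16,0,0,0.01],[0,0.16,0,0,0.01],[0,0.16,0,0,0.01],[0,0.16,0,0,0.01],[0,0.16,0,0,0.01]],
  ],
)

```text
time_s: 9.17
ee_pos: [492.9, 272.1, 245.1]
ee_rot: [-180.0, 0.0, -157.7]
force: [0.6, -0.3, -2.9]
gripper_width: 17.2
```

```bash
python3 - <<'E'
from fit import *
s=env.state();print(s['time_s'],s['ee_pos'],s['ee_rot'],s['force'])
c=env.camera_params('wrist');np.save('pics/w8c.npy',c)
im=snap('wrist','w8')
im=snap('side','s8',(140,60,300,180),5)
E
```

```text
9.1667 [492.89478343 272.08216503 245.14618295] [-1.79978869e+02  6.46381972e-03 -1.57741598e+02] [ 0.60520432 -0.26075838 -2.93882672]
```

View pics/w7.png

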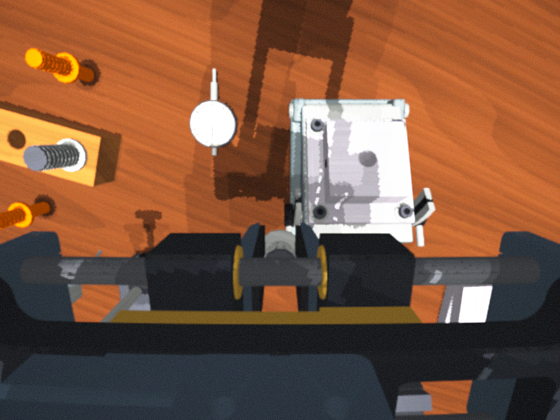

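View pics/w8.png

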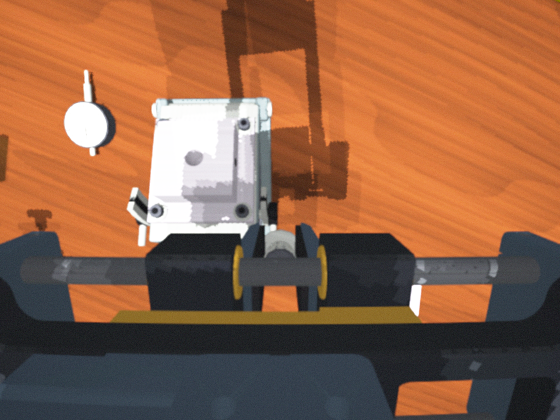

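View pics/s8.png

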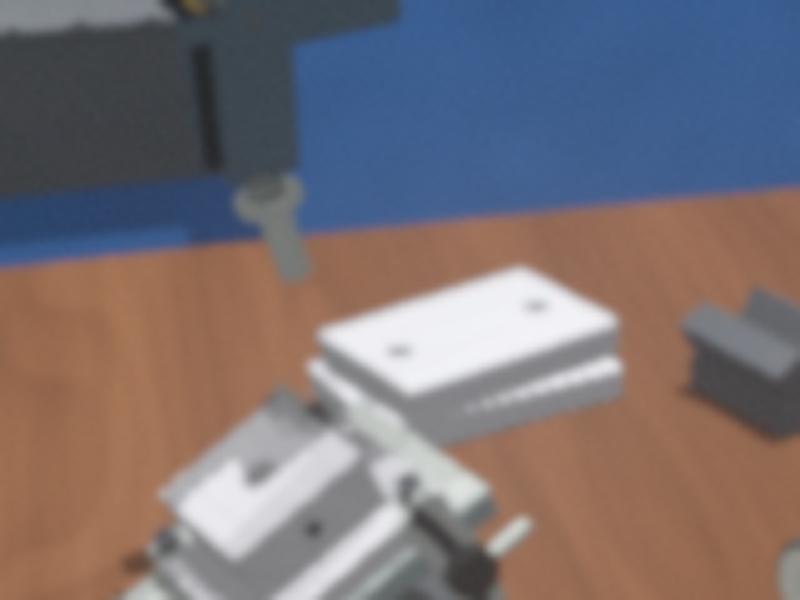

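```bash
python3 - <<'E'
from fit import *
im=np.load('pics/w7.npy')[:,:,::-1]
cv2.imwrite('pics/w7z.png',cv2.resize(im[92:232,285:425],None,fx=4.25,fy=4.25,interpolation=cv2.INTER_CUBIC))
im=np.load('pics/w8.npy')[:,:,::-1]
cv2.imwrite('pics/w8z.png',cv2.resize(im[92:232,140:280],None,fx=4.25,fy=4.25,interpolation=cv2.INTER_CUBIC))
im=np.load('pics/s8.npy')[:,:,::-1]
cv2.imwrite('pics/s8z.png',cv2.resize(im[88:124,178:214],None,fx=16,fy=16,interpolation=cv2.INTER_CUBIC))
E
```

```text
(no output)
```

View pics/w7z.png

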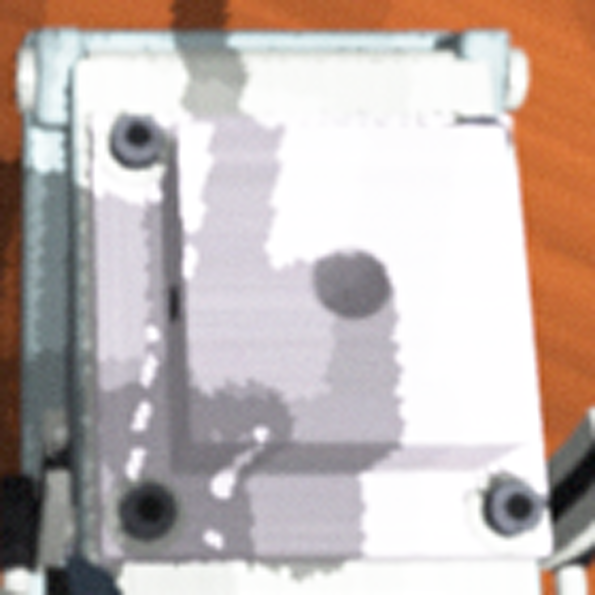

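View pics/w8z.png

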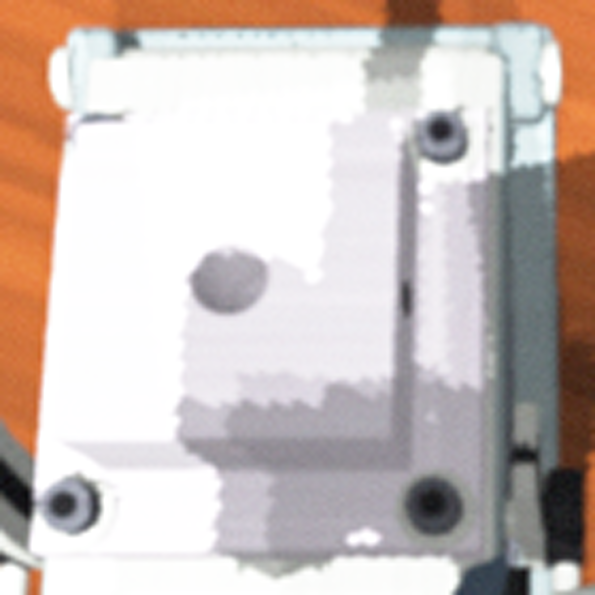

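View pics/s8z.png

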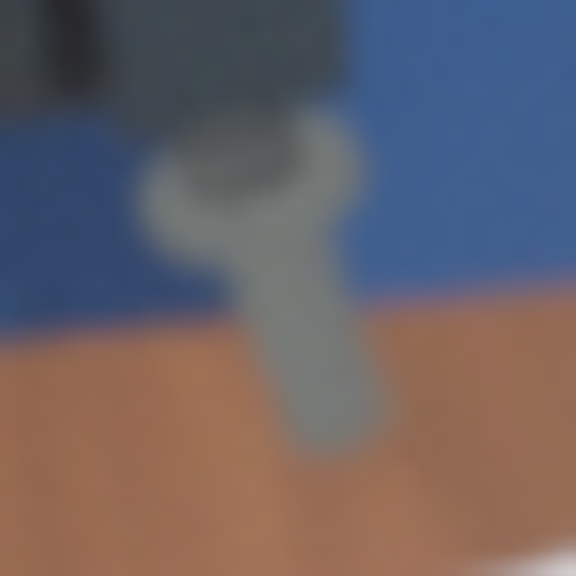

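```bash
cat >> fit2.py <<'E'
c7=np.load('pics/w7c.npy',allow_pickle=True).item();c8=np.load('pics/w8c.npy',allow_pickle=True).item()
# order: up-right(-y) face, low-right, low-left(+y), up-left(+y), bore, screws same order
W7=[(188,443),(180,122),N,(525,443),(351.5,284),(148,508),(140,137),N,(518,506)]
W8=[(64,443),N,(403,120),(395,438),(229.5,281),(64,503),N,(440,131),(433,504)]
O+= [(c7,W7,4.25,(285,92)),(c8,W8,4.25,(140,92))]
E
python3 - <<'E'
import fit2; from fit2 import *
for sel in [[0,1,2,3,4],[2,3,4],[3,4]]:
    fit2.O=[O[i] for i in sel]
    s=least_squares(res,[478,180,121,22,26,42,42]+[0]*2*len(sel),loss='soft_l1',f_scale=.5); print(sel,np.round(s.x,2))
    for r in res(s.x,True): print(np.round(r.T,1).tolist())
    J=s.jac; print(np.round(.5*np.sqrt(np.diag(np.linalg.inv(J.T@J)))[:7],2))
E
```

```text
[0, 1, 2, 3, 4] [ 4.7761e+02  1.8001e+02  1.1920e+02  2.2470e+01  2.3790e+01  4.5190e+01
  4.2210e+01 -4.0000e-02 -5.8000e-01 -2.9000e-01 -0.0000e+00 -1.1000e-01
 -5.0000e-02  2.4000e-01 -6.0000e-02 -1.1000e-01  2.4000e-01]
[[-0.1, 0.4, -0.5, 0.7, 0.2, -0.0, -0.7, -0.0], [-0.6, -1.0, 1.2, -0.3, -0.1, 0.7, 0.1, 0.6]]
[[0.1, -0.3, 0.6, -0.0, -0.2, -0.0, 0.1], [-1.0, 0.2, 0.7, 0.6, 0.1, -0.2, -0.6]]
[[0.1, -0.3, 0.8, -0.7, 0.1], [0.3, 0.2, -0.7, -0.9, 1.0]]
[[0.6, -0.1, 0.8, -0.2, 0.1, -0.5, -0.5], [0.3, 1.3, 0.2, -0.5, -0.4, -0.1, -0.1]]
[[-2.2, -0.4, -0.7, 0.3, 0.7, 0.5, 0.2], [-0.5, 0.8, 0.4, -0.6, -0.0, 0.4, -0.5]]
[0.56 0.57 1.35 0.17 0.44 0.27 0.26]
[2, 3, 4] [ 4.7754e+02  1.7998e+02  1.1960e+02  2.2510e+01  2.3790e+01  4.5050e+01
  4.2220e+01 -1.4000e-01  1.0000e-02  1.5000e-01 -3.0000e-02 -5.0000e-02
  2.8000e-01]
[[0.1, -0.4, 0.7, -0.6, 0.2], [0.2, 0.2, -0.6, -0.8, 0.9]]
[[0.6, -0.2, 0.9, -0.1, 0.1, -0.6, -0.3], [0.4, 1.2, 0.2, -0.5, -0.4, 0.0, -0.3]]
[[-2.3, -0.5, -0.7, 0.3, 0.6, 0.5, 0.3], [-0.4, 0.7, 0.4, -0.6, -0.1, 0.4, -0.6]]
[0.6  0.59 1.77 0.19 0.55 0.34 0.34]
[3, 4] [ 4.7753e+02  1.8007e+02  1.1951e+02  2.2460e+01  2.3650e+01  4.5390e+01
  4.2140e+01  7.0000e-02 -9.0000e-02 -1.2000e-01  2.3000e-01]
[[0.6, -0.1, 0.8, -0.1, 0.1, -0.4, -0.5], [0.3, 1.1, 0.2, -0.6, -0.2, -0.5, 0.0]]
[[-2.2, -0.4, -0.7, 0.3, 0.7, 0.5, 0.2], [-0.4, 0.7, 0.5, -0.6, 0.2, 0.0, -0.3]]
[0.72 0.71 1.78 0.2  0.59 0.35 0.38]
```

```bash
cat > ov.py <<'E'
from fit import *
def sil(c,tcp,yaw,ph,L,s,off,img):
    yaw=np.radians(yaw); u=-np.array([np.cos(yaw),np.sin(yaw),0]); ph=np.radians(ph)
    a=-np.sin(ph)*u+np.cos(ph)*np.array([0,0,1]); v=np.cross(a,u); v/=np.linalg.norm(v); w=np.cross(v,a)
    tip=np.array(tcp)+[0,0,2]-L*a
    t=np.linspace(0,2*np.pi,40)
    for r,z0,z1 in [(7.5,0,38),(16,38,44)]:
        pts=[]
        for z,rr in ([(0,7),(1,8),(38,8)] if z0==0 else [(38,16),(44,16)]):
            P=tip+z*a+rr*(np.outer(np.cos(t),v)+np.outer(np.sin(t),w)); pts.append(proj(c,P))
        h=cv2.convexHull(np.concatenate(pts).astype(np.float32))[:,0]
        cv2.polylines(img,[np.int32((h-off+.5)*s-.5)],True,(0,255,0) if z0==0 else (0,0,255),1)
    return tip
E
python3 - <<'E'
from ov import *
c=env.camera_params('side')
out=[]
for ph in [10,13,16,19]:
    img=cv2.resize(np.load('pics/s8.npy')[88:124,178:214,::-1],None,fx=8,fy=8,interpolation=cv2.INTER_CUBIC)
    print(sil(c,[492.9,272.1,245.1],-157.74,ph,77,8,(178,88),img)); out.append(img)
cv2.imwrite('pics/ov8.png',np.vstack([np.hstack(out[:2]),np.hstack(out[2:])]))
E
```

```text
[505.27443466 277.16503629 171.26980302]
[508.93035609 278.66145816 172.07350501]
[512.54233944 280.13989554 173.08284941]
[516.1004845  281.59629612 174.29506968]
```

View pics/ov8.png

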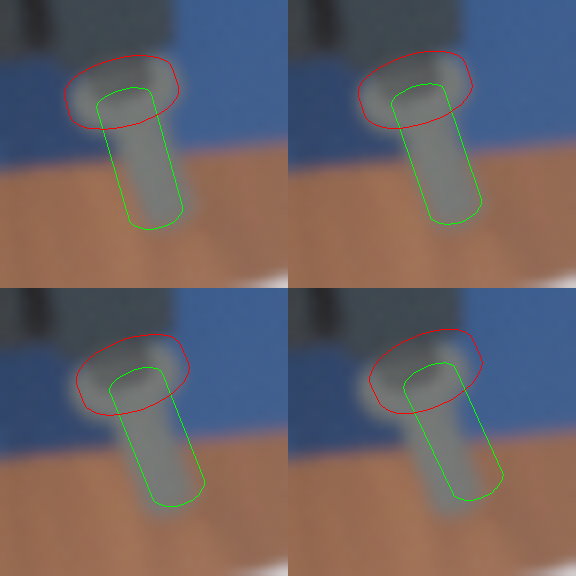

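```bash
cat > ins.py <<'E'
from fit import *
M=np.array([477.6,180.0,119.3]); YB=22.47; TB=24.2; L=77.
B=bR(YB,TB)
def tcp(xc,yc,zc,lean):
    l=np.radians(lean); G=M+B@(np.array([xc,yc,zc])+L*np.array([np.sin(l),0,np.cos(l)])); return G-[0,0,2]
def inb(p):  # point given in world -> bore frame
    return B.T@(np.array(p)-M)
def tip(p,lean):
    l=np.radians(lean); return inb(np.array(p)+[0,0,2])-L*np.array([np.sin(l),0,np.cos(l)])
def tool(cmdyaw,v):
    a=np.radians(cmdyaw); return np.round([v@[np.cos(a),np.sin(a),0],v@[np.sin(a),-np.cos(a),0],-v[2]],2)
E
python3 - <<'E'
from ins import *
c=after([553.655,124.933,244.976,202.3],[0,.16,0,0]);print(c)
s=env.state();print(s['time_s'],s['ee_pos'],s['ee_rot'])
for t in [(-1.5,0,25,11.5),(-1.5,0,8,11.5)]: 
    p=tcp(*t);print(p, tool(202.26,p-s['ee_pos']))
print('xb,zb in tool mm',tool(202.26,B[:,0]),tool(202.26,B[:,2]))
E
```

```text
[np.float64(492.942), np.float64(272.967), 244.976, 202.3]
9.2667 [493.1981938  271.97037687 245.04765549] [-1.79993586e+02  5.19153325e-03 -1.57784246e+02]
[451.22268446 169.0903354  214.60427824] [ 77.82 -79.31  30.44]
[457.66231143 171.7537668  199.09823626] [ 70.85 -79.29  45.95]
xb,zb in tool mm [-0.91  0.   -0.41] [ 0.41 -0.   -0.91]
```

jog_arm(
  deltas=[
    [[0.02,-0.022,0,0,0.01],[0.045,-0.05,0,0,0.01],[0.065,-0.072,0,0,0.01],[0.071,-0.079,0,0,0.01],[0.071,-0.079,0.015,0,0.01],[0.071,-0.079,0.03,0,0.01],[0.071,-0.079,0.042,0,0.01],[0.071,-0.079,0.044,0,0.01],[0.071,-0.079,0.044,0,0.01],[0.071,-0.079,0.044,0,0.01],[0.071,-0.079,0.044,0,0.01]],
  ],
)

```text
time_s: 10.18
ee_pos: [458.0, 173.1, 201.8]
ee_rot: [180.0, 0.1, -157.7]
force: [0.4, 0.2, -1.7]
gripper_width: 17.6
```

```bash
python3 - <<'E'
from ins import *
from ov import sil
c=env.camera_params('wrist');np.save('pics/w9c.npy',c)
im=snap('wrist','w9')
im=snap('side','s9')
s=env.state();print(s['time_s'],s['ee_pos'],s['ee_rot'],s['force'],s['torque'],tip(s['ee_pos'],11.5))
b=cv2.resize(im[120:185,160:245,::-1],None,fx=9,fy=9,interpolation=cv2.INTER_CUBIC)
sil(env.camera_params('side'),s['ee_pos'],-157.74,12.7,77,9,(160,120),b)
for q in [np.array([[8.5*np.cos(t),8.5*np.sin(t),0] for t in np.linspace(0,6.283,40)]),np.array([[36,36,0],[36,-36,0],[-36,-36,0],[-36,36,0.]])]:
    h=proj(env.camera_params('side'),M+q@B.T); cv2.polylines(b,[np.int32((h-(160,120)+.5)*9)],True,(255,0,0),1)
cv2.imwrite('pics/s9z.png',b)
b=cv2.resize(np.load('pics/w9.npy')[190:290,220:340,::-1],None,fx=6,fy=6,interpolation=cv2.INTER_CUBIC)
h=proj(c,M+np.array([[8.5*np.cos(t),8.5*np.sin(t),0] for t in np.linspace(0,6.283,40)])@B.T); cv2.polylines(b,[np.int32((h-(220,190)+.5)*6)],True,(255,0,0),1)
cv2.imwrite('pics/w9z.png',b)
E
```

```text
10.2833 [457.73617962 173.16634553 201.73070298] [ 1.79998225e+02  9.73915625e-02 -1.57699587e+02] [ 0.29923287  0.11982126 -2.20582978] [0.08602988 0.05447801 0.01459895] [ 0.13381202  1.27710304 10.15183231]
```

View pics/s9z.png

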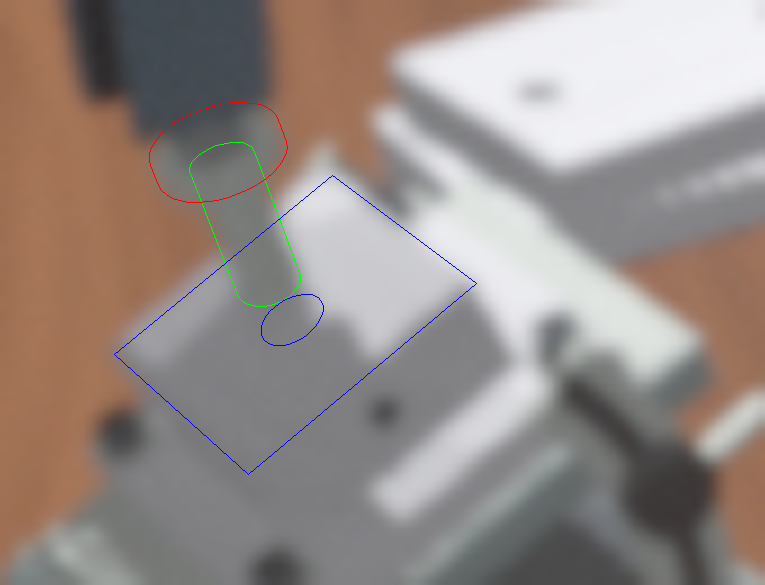

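View pics/w9z.png

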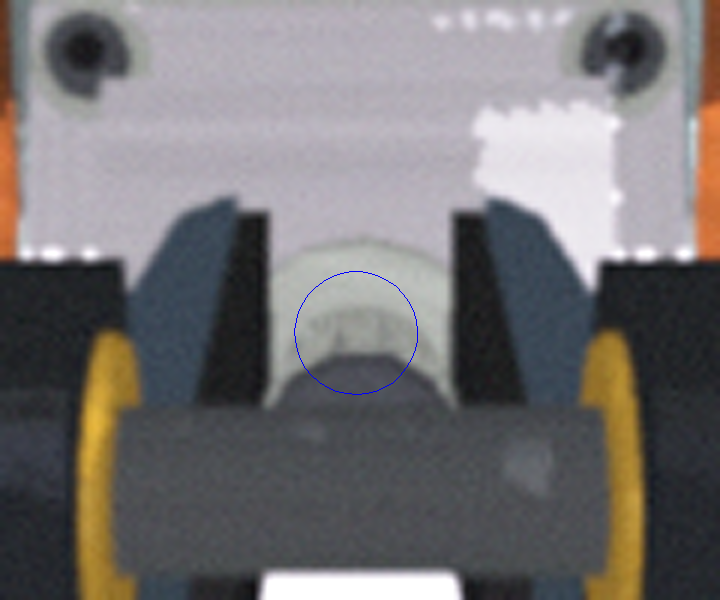

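jog_arm(
  deltas=[
    [[0.0014,-0.0007,0.0006,0,0.01],[0.0006,-0.0007,0.0025,0,0.01],[-0.0002,-0.0007,0.0043,0,0.01],[-0.001,-0.0007,0.0061,0,0.01],[-0.0019,-0.0007,0.0079,0,0.01],[-0.0023,-0.0007,0.0088,0,0.01],[-0.0027,-0.0007,0.0097,0,0.01],[-0.0027,-0.0007,0.0097,0,0.01],[-0.0027,-0.0007,0.0097,0,0.01]],
  ],
)

```text
time_s: 11.03
ee_pos: [460.2, 173.4, 191.2]
ee_rot: [180.0, 0.0, -157.7]
force: [-0.0, 0.8, -2.6]
gripper_width: 17.6
```

```bash
sed -i 's/^B=bR(YB,TB)/B=bR(YB,TB); M=M+0.6*B[:,1]/' ins.py; cat > st.py <<'E'
from ins import *
import sys
s=env.state(); ln=float(sys.argv[1]) if len(sys.argv)>1 else 11.5
print(s['time_s'],'pos',np.round(s['ee_pos'],2),'F bore',np.round(B.T@(s['force']-[0,0,-2.3]),2),'T',np.round(B.T@s['torque'],3),'tip',np.round(tip(s['ee_pos'],ln),2),'grip in bore',np.round(inb(s['ee_pos']+np.array([0,0,2])),2),'w',round(s['gripper_width'],2))
E
python3 st.py
```

```text
11.0333 pos [460.15 173.38 191.22] F bore [ 0.11  0.71 -0.43] T [ 0.002 -0.095 -0.024] tip [-2.06 -0.05 -0.39] grip in bore [ 1.329e+01 -5.000e-02  7.507e+01] w 17.56
```

jog_arm(
  deltas=[
    [[-0.0007,0,0.0005,0,0.01],[-0.0013,0,0.001,0,0.01],[-0.0013,0,0.001,0,0.01],[-0.0013,0,0.001,0,0.01]],
  ],
)

```text
time_s: 11.37
ee_pos: [461.0, 173.8, 190.2]
ee_rot: [180.0, -0.0, -157.7]
force: [-0.0, 0.1, -2.3]
gripper_width: 17.4
```

```bash
python3 st.py; python3 - <<'E'
from ins import *
snap('side','s10',(165,110,240,170),10)
E
python3 st.py
```

```text
11.3667 pos [461.04 173.75 190.15] F bore [ 0.01  0.12 -0.04] T [ 0.085 -0.006 -0.021] tip [-1.62 -0.04 -1.75] grip in bore [ 1.373e+01 -4.000e-02  7.370e+01] w 17.39
11.4167 pos [461.05 173.77 190.18] F bore [ 0.29 -0.33  0.46] T [ 0.022  0.045 -0.003] tip [-1.59 -0.03 -1.73] grip in bore [ 1.376e+01 -3.000e-02  7.372e+01] w 17.93
```

View pics/s10.png

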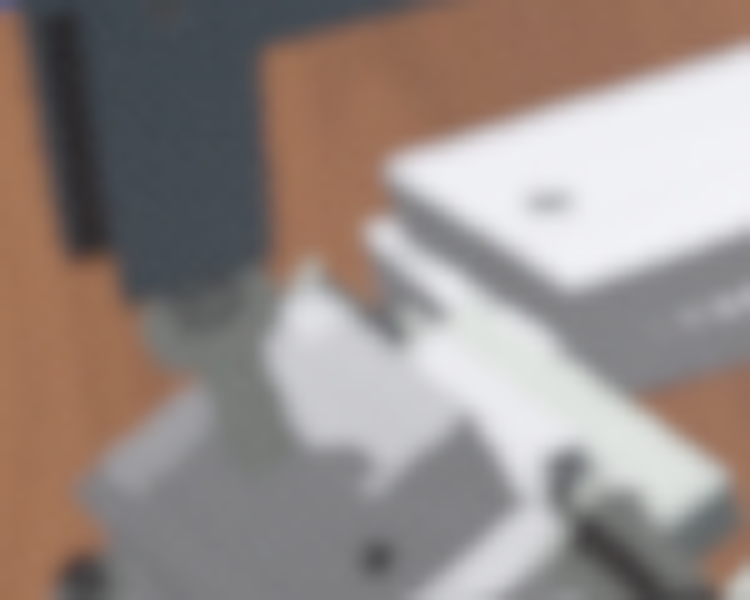

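jog_arm(
  deltas=[
    [[-0.0002,0,0.0005,0,0.01],[-0.0004,0,0.0009,0,0.01],[-0.0006,0,0.0014,0,0.01],[-0.0008,0,0.0018,0,0.01],[-0.0008,0,0.0018,0,0.01]],
  ],
)

```text
time_s: 11.83
ee_pos: [461.9, 174.1, 188.3]
ee_rot: [180.0, -0.0, -157.7]
force: [-0.3, 0.1, -1.1]
gripper_width: 17.8
```

```bash
python3 st.py
```

```text
11.8333 pos [461.87 174.09 188.32] F bore [0.29 0.18 1.23] T [ 0.029  0.055 -0.052] tip [-1.55 -0.05 -3.79] grip in bore [ 1.380e+01 -5.000e-02  7.166e+01] w 17.82
```

jog_arm(
  deltas=[
    [[-0.0004,0,0,0,0.01],[-0.0009,0,0,0,0.01],[-0.0013,0,0,0,0.01],[-0.0013,0,0,0,0.01],[-0.0013,0,0,0,0.01]],
  ],
)

```text
time_s: 12.25
ee_pos: [462.6, 174.4, 188.3]
ee_rot: [180.0, -0.1, -157.7]
force: [-2.2, -0.1, -1.4]
gripper_width: 17.7
```

```bash
python3 st.py
```

```text
12.25 pos [462.61 174.37 188.29] F bore [-1.51  0.7   1.65] T [ 0.025  0.561 -0.028] tip [-0.85 -0.08 -4.14] grip in bore [14.5  -0.08 71.32] w 17.68
```

jog_arm(
  deltas=[
    [[0.0012,0,0.0004,0,0.01],[0.0024,0,0.0008,0,0.01],[0.0036,0,0.0012,0,0.01],[0.0048,0,0.0016,0,0.01],[0.006,0,0.002,0,0.01],[0.007,0,0.0024,0,0.01],[0.007,0,0.0024,0,0.01]],
  ],
  grip_force=9,
)

```text
time_s: 12.83
ee_pos: [456.8, 172.0, 186.3]
ee_rot: [180.0, 0.1, -157.7]
force: [1.0, 0.2, -1.3]
gripper_width: 17.9
```

```bash
python3 st.py 5.5;python3 - <<'E'
from ins import *
snap('side','s11',(165,110,240,170),10)
E
```

```text
12.8333 pos [456.8  171.99 186.27] F bore [ 1.36 -0.2   0.52] T [ 0.028 -0.317  0.015] tip [ 0.57 -0.05 -4.6 ] grip in bore [ 7.950e+00 -5.000e-02  7.204e+01] w 17.89
```

View pics/s11.png

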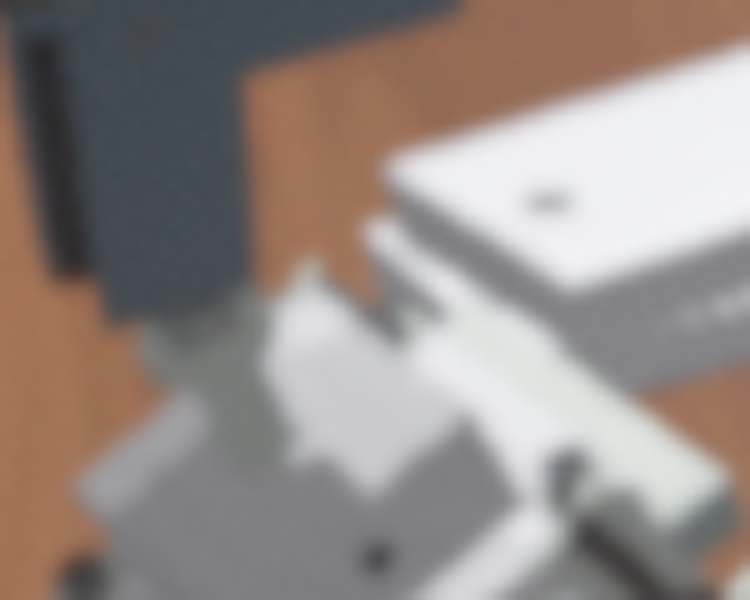

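jog_arm(
  deltas=[
    [[0.0012,0,0.0005,0,0.01],[0.0024,0,0.0009,0,0.01],[0.0036,0,0.0014,0,0.01],[0.0048,0,0.0019,0,0.01],[0.006,0,0.0023,0,0.01],[0.0068,0,0.0026,0,0.01],[0.0068,0,0.0026,0,0.01]],
  ],
)

```text
time_s: 13.47
ee_pos: [450.1, 169.2, 183.4]
ee_rot: [180.0, -0.0, -157.7]
force: [0.6, 1.2, 1.0]
gripper_width: 17.9
```

```bash
python3 st.py 0
```

```text
13.4667 pos [450.12 169.24 183.36] F bore [2.27 0.86 2.56] T [-0.016 -0.232  0.048] tip [ 0.17 -0.04 -4.65] grip in bore [ 1.700e-01 -4.000e-02  7.235e+01] w 17.92
```

jog_arm(
  deltas=[
    [[-0.0003,0,0.0007,0,0.01],[-0.0006,0,0.0014,0,0.01],[-0.0009,0,0.0021,0,0.01],[-0.0012,0,0.0028,0,0.01],[-0.0016,0,0.0036,0,0.01],[-0.0016,0,0.0036,0,0.01]],
  ],
  grip_force=14,
)

```text
time_s: 13.97
ee_pos: [451.9, 170.0, 179.6]
ee_rot: [180.0, -0.0, -157.7]
force: [1.1, -0.2, -2.1]
gripper_width: 17.6
```

```bash
python3 st.py 0;python3 - <<'E'
from ins import *
snap('side','s12',(155,100,240,168),9)
E
python3 st.py 0
```

```text
13.9667 pos [451.86 169.96 179.58] F bore [ 0.87 -0.61 -0.22] T [-0.048 -0.297 -0.039] tip [ 0.34 -0.04 -8.87] grip in bore [ 3.400e-01 -4.000e-02  6.813e+01] w 17.62
14.0167 pos [451.83 169.98 179.58] F bore [ 2.21 -0.03 -0.2 ] T [-0.005 -0.344 -0.007] tip [ 0.32 -0.01 -8.86] grip in bore [ 3.200e-01 -1.000e-02  6.814e+01] w 17.41
```

View pics/s12.png

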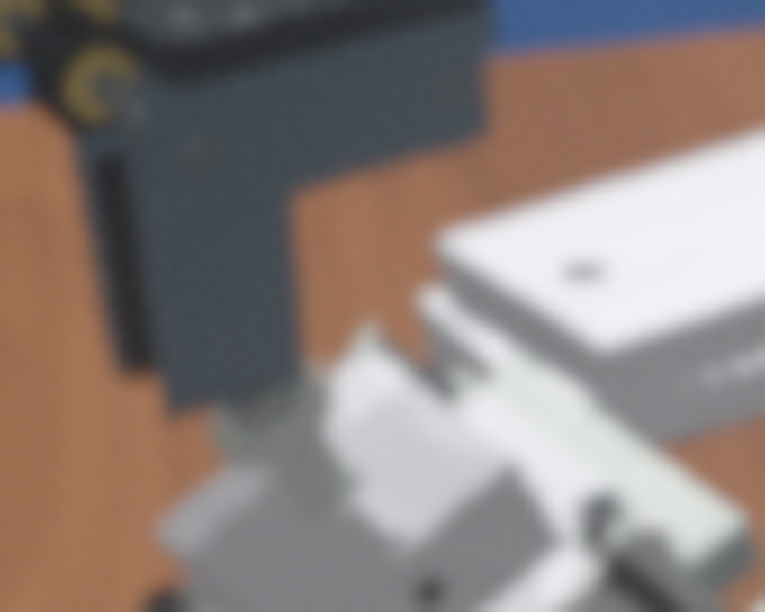

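jog_arm(
  deltas=[
    [[-0.0005,0,0.0009,0,0.01],[-0.0009,0,0.0018,0,0.01],[-0.0014,0,0.0027,0,0.01],[-0.0018,0,0.0036,0,0.01],[-0.0023,0,0.0045,0,0.01],[-0.0028,0,0.0053,0,0.01],[-0.0032,0,0.0062,0,0.01],[-0.0037,0,0.0071,0,0.01],[-0.0041,0,0.008,0,0.01],[-0.0046,0,0.0089,0,0.01],[-0.0046,0,0.0089,0,0.01]],
  ],
)

```text
time_s: 14.93
ee_pos: [456.0, 171.7, 170.6]
ee_rot: [180.0, -0.0, -157.7]
force: [-0.1, -0.1, -2.1]
gripper_width: 17.9
```

```bash
python3 st.py 0
```

```text
14.9333 pos [455.98 171.68 170.63] F bore [-0.02 -0.04  0.22] T [ 0.087 -0.182  0.005] tip [  0.74  -0.02 -18.86] grip in bore [ 7.400e-01 -2.000e-02  5.814e+01] w 17.88
```

jog_arm(
  deltas=[
    [[-0.0004,0,0.0009,0,0.01],[-0.0009,0,0.0019,0,0.01],[-0.0013,0,0.0029,0,0.01],[-0.0018,0,0.0039,0,0.01],[-0.0022,0,0.0049,0,0.01],[-0.0026,0,0.0059,0,0.01],[-0.0031,0,0.0069,0,0.01],[-0.0035,0,0.0079,0,0.01],[-0.004,0,0.0089,0,0.01],[-0.0044,0,0.0099,0,0.01],[-0.0048,0,0.0108,0,0.01],[-0.0053,0,0.0118,0,0.01],[-0.0053,0,0.0118,0,0.01]],
  ],
)

```text
time_s: 16.02
ee_pos: [461.0, 173.7, 158.9]
ee_rot: [180.0, -0.0, -157.7]
force: [0.0, -0.1, -2.8]
gripper_width: 17.3
```

```bash
python3 st.py 0
```

```text
16.0167 pos [461.   173.73 158.95] F bore [-0.22 -0.1  -0.42] T [-0.008 -0.021 -0.001] tip [  0.9   -0.05 -31.74] grip in bore [ 0.9  -0.05 45.26] w 17.3
```

jog_arm(
  deltas=[
    [[-0.0003,0,0.0007,0,0.01],[-0.0006,0,0.0014,0,0.01],[-0.0009,0,0.0021,0,0.01],[-0.0012,0,0.0028,0,0.01],[-0.0016,0,0.0035,0,0.01],[-0.0019,0,0.0042,0,0.01],[-0.0022,0,0.0049,0,0.01],[-0.0022,0,0.0049,0,0.01]],
  ],
)

```text
time_s: 16.68
ee_pos: [462.1, 174.1, 156.1]
ee_rot: [-180.0, -0.1, -157.7]
force: [-6.7, -2.1, 12.8]
gripper_width: 17.6
```

```bash
python3 st.py 0
```

```text
16.6833 pos [462.09 174.13 156.12] F bore [-0.22  0.64 16.63] T [ 0.074  1.173 -0.045] tip [  0.8   -0.09 -34.8 ] grip in bore [ 0.8  -0.09 42.2 ] w 17.64
```

```bash
python3 - <<'E'
from ins import *
a=snap('side','s13',(155,100,240,168),9)
c=env.camera_params('wrist');b=snap('wrist','w13',(200,150,360,270),5)
E
python3 st.py 0
```

```text
16.7833 pos [462.08 174.12 156.1 ] F bore [-0.64  0.43 16.86] T [ 0.055  1.135 -0.031] tip [  0.77  -0.1  -34.8 ] grip in bore [ 0.77 -0.1  42.2 ] w 17.5
```

View pics/s13.png

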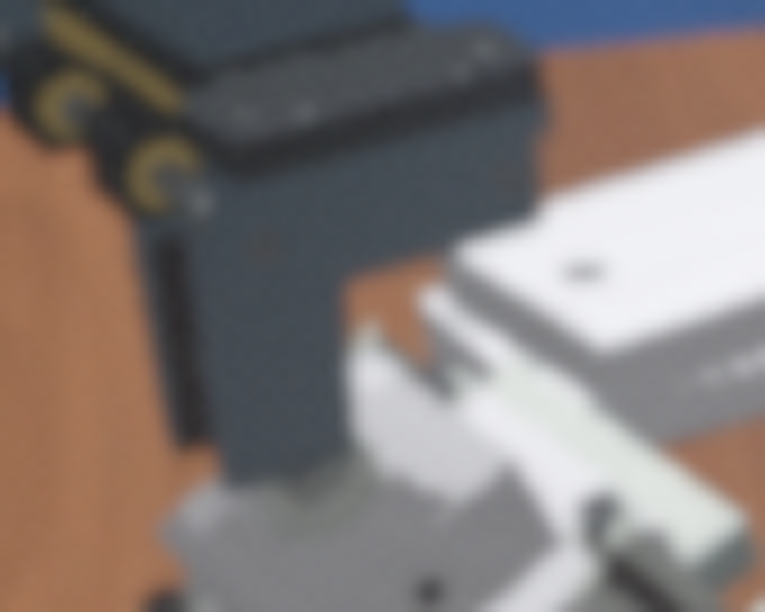

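View pics/w13.png

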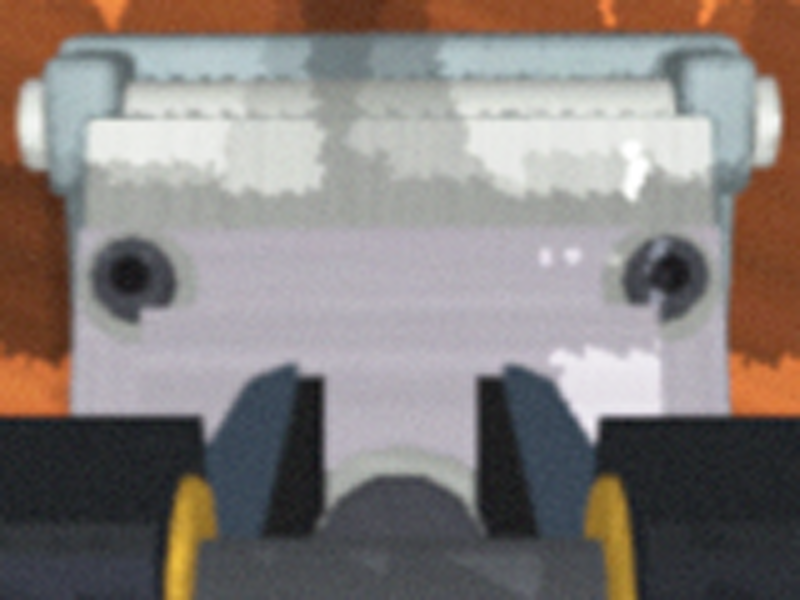

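```bash
python3 - <<'E'
from ins import *
c=env.camera_params('side'); out=[]
t=np.linspace(0,6.283,40)
for z in [0,3]:
    b=cv2.resize(np.load('pics/s13.npy')[135:180,165:225,::-1],None,fx=9,fy=9,interpolation=cv2.INTER_CUBIC)
    dr=lambda q,col: cv2.polylines(b,[np.int32((proj(c,M+np.array(q)@B.T)+np.array([-.29,0])-(165,135)+.5)*9)],True,col,1)
    dr([[36,36,0],[36,-36,0],[-36,-36,0],[-36,36,0.]],(255,0,0))
    for h in [z,z+6]: dr([[16*np.cos(a),16*np.sin(a),h] for a in t],(0,0,255))
    out.append(b)
cv2.imwrite('pics/ov13.png',np.vstack(out)[:, :])
E
```

```text
(no output)
```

View pics/ov13.png

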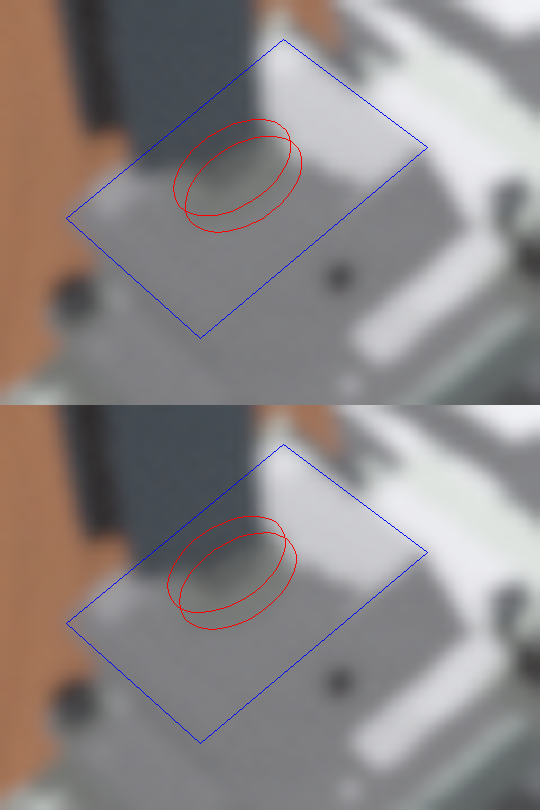

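jog_arm(
  deltas=[
    [[0.0007,0,-0.0016,0,0.01],[0.0014,0,-0.0032,0,0.01],[0.002,0,-0.0029,0,0.01],[0.002,0,-0.0029,0,0.01]],
  ],
  grip_force=22,
)

```text
time_s: 17.12
ee_pos: [461.5, 173.9, 157.1]
ee_rot: [180.0, 0.1, -157.7]
force: [0.1, 0.6, -1.8]
gripper_width: 17.6
```

```bash
python3 st.py 0
```

```text
17.1167 pos [461.48 173.92 157.1 ] F bore [0.53 0.47 0.3 ] T [-0.006 -0.101 -0.02 ] tip [  0.61  -0.05 -33.64] grip in bore [ 0.61 -0.05 43.36] w 17.65
```

jog_arm(
  deltas=[
    [[-0.0004,0,0.0009,0,0.01],[-0.0008,0,0.0018,0,0.01],[-0.0012,0,0.0027,0,0.01],[-0.0016,0,0.0036,0,0.01],[-0.0016,0,0.0036,0,0.01],[-0.0016,0,0.0036,0,0.01]],
  ],
)

```text
time_s: 17.62
ee_pos: [461.9, 174.1, 156.0]
ee_rot: [-180.0, -0.0, -157.7]
force: [-7.6, -3.5, 18.7]
gripper_width: 17.7
```

```bash
python3 st.py 0
```

```text
17.6167 pos [461.89 174.07 155.98] F bore [ 0.98 -0.28 22.56] T [ 0.124  1.274 -0.07 ] tip [  0.55  -0.08 -34.85] grip in bore [ 0.55 -0.08 42.15] w 17.67
```

jog_arm(
  deltas=[
    [[0.0004,0,-0.0009,0,0.01],[0.0008,0,-0.0018,0,0.01],[0.0008,0,-0.0018,0,0.01],[0.0008,0,-0.0018,0,0.01]],
  ],
  grip_force=12,
)

```text
time_s: 17.95
ee_pos: [461.9, 174.1, 156.0]
ee_rot: [-180.0, 0.0, -157.7]
force: [-1.9, -0.8, 7.3]
gripper_width: 17.9
```

```bash
python3 st.py 0
```

```text
17.95 pos [461.89 174.06 155.98] F bore [ 2.04 -0.03  9.6 ] T [0.112 0.438 0.004] tip [  0.55  -0.09 -34.83] grip in bore [ 0.55 -0.09 42.17] w 17.94
```

jog_arm(
  deltas=[
    [[0,0,0,0,0.02],[0,0,0,0,0.03],[0,0,0,0,0.04],[0,0,0,0,0.05],[0,0,0,0,0.05],[0,0,0,0,0.05],[0,0,-0.02,0,0.05],[0,0,-0.05,0,0.05],[0,0,-0.08,0,0.05],[-0.03,0,-0.1,0,0.05],[-0.06,0.02,-0.11,0,0.05],[-0.085,0.05,-0.11,0,0.05],[-0.085,0.08,-0.11,0,0.05],[-0.085,0.08,-0.11,0,0.05],[-0.085,0.08,-0.11,0,0.05],[-0.085,0.08,-0.11,0,0.05]],
  ],
)

```text
time_s: 19.28
ee_pos: [510.0, 279.9, 265.0]
ee_rot: [-180.0, -0.0, -157.7]
force: [-0.3, 0.4, 0.3]
gripper_width: 50.0
```

```bash
python3 st.py 0; python3 - <<'E'
from ins import *
c=env.camera_params('wrist');np.save('pics/w14c.npy',c)
snap('wrist','w14'); snap('side','s14',(155,100,255,185),8); snap('top','t14')
cv2.imwrite('pics/t14z.png',cv2.resize(np.load('pics/t14.npy')[225:320,115:225,::-1],None,fx=6,fy=6,interpolation=cv2.INTER_CUBIC))
E
```

```text
19.2833 pos [509.98 279.93 265.03] F bore [1.  0.5 2.4] T [0.046 0.067 0.037] tip [122.69  79.37  29.83] grip in bore [122.69  79.37 106.83] w 49.98
```

View pics/s14.png

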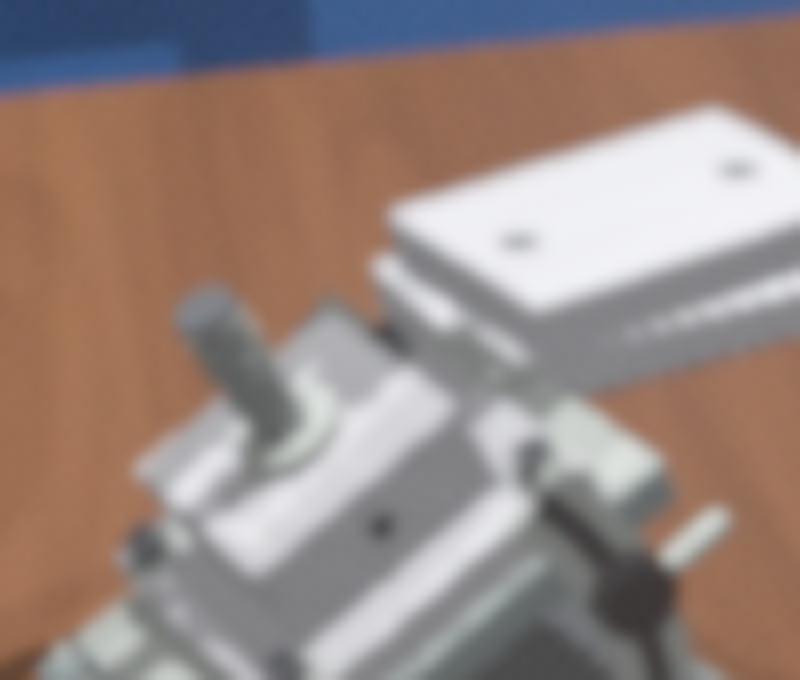

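View pics/w14.png

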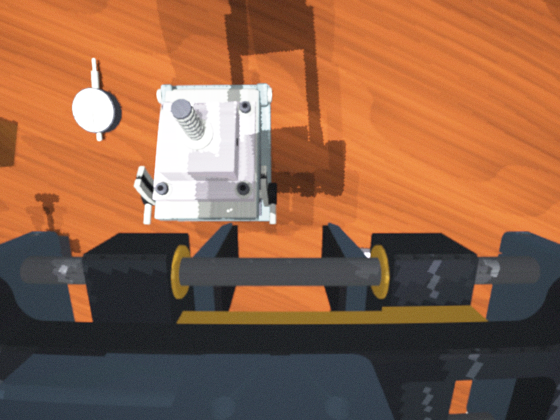

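View pics/t14z.png

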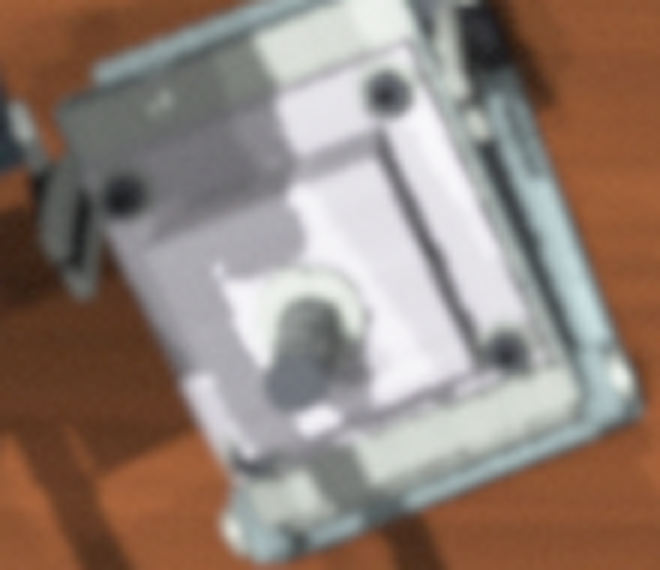

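```bash
python3 - <<'E'
from ins import *
t=np.linspace(0,6.283,40); rows=[]
for cam,f,x0,y0,w,h,s in [(env.camera_params('side'),'s14',168,130,34,32,11),(np.load('pics/w14c.npy',allow_pickle=True).item(),'w14',160,90,60,56,6.5),(env.camera_params('top'),'t14',150,255,34,32,11)]:
    out=[]
    for z in [0,3]:
        b=cv2.resize(np.load(f'pics/{f}.npy')[y0:y0+h,x0:x0+w,::-1],(374,352) if s==11 else (390,364),interpolation=cv2.INTER_CUBIC)
        dr=lambda q,col: cv2.polylines(b,[np.int32((proj(cam,M+np.array(q)@B.T)-(x0,y0)+.5)*s)],True,col,1)
        dr([[36,36,0],[36,-36,0],[-36,-36,0],[-36,36,0.]],(255,0,0))
        for hh,r,c in [(z,16,(0,0,255)),(z+6,16,(0,0,255)),(z+52,9,(0,255,0))]: dr([[r*np.cos(a),r*np.sin(a),hh] for a in t],c)
        out.append(cv2.resize(b,(300,282)))
    rows.append(np.vstack(out))
cv2.imwrite('pics/ov14.png',cv2.resize(np.hstack(rows),(800,501)))
E
```

```text
(no output)
```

View pics/ov14.png

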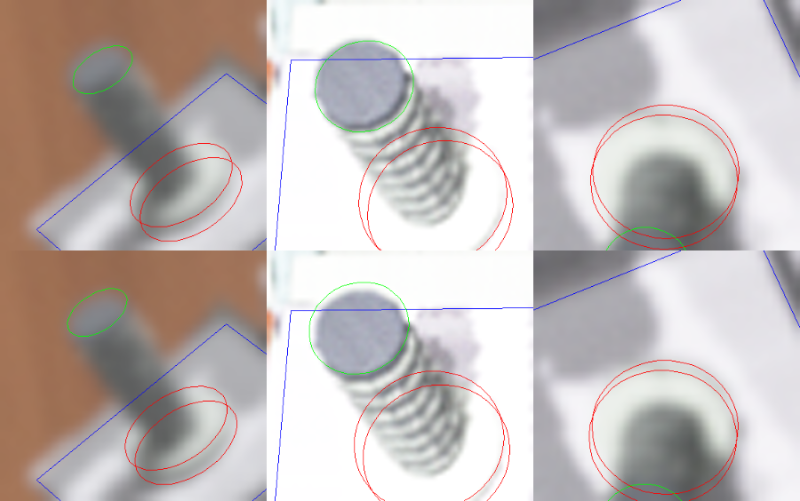

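```bash
python3 - <<'E'
from ins import *
c=np.load('pics/w14c.npy',allow_pickle=True).item(); im=np.load('pics/w14.npy')[:,:,::-1]
b=cv2.resize(im[80:225,140:285],None,fx=4,fy=4,interpolation=cv2.INTER_CUBIC)
b=cv2.convertScaleAbs(b,alpha=.8)
P=[[45.1,-42.2,-23],[45.1,42.2,-23],[-45.1,42.2,-23],[36,-36,0],[36,36,0],[-36,36,0]]
for p in (proj(c,M+np.array(P)@B.T)-(140,80)+.5)*4: cv2.drawMarker(b,tuple(int(v) for v in p),(0,0,255),0,10,1)
for z,col in [(0,(0,255,0)),(3,(255,0,0))]:
    p=(proj(c,M+B@[0,0,z+52])[0]-(140,80)+.5)*4; cv2.drawMarker(b,tuple(int(v) for v in p),col,1,10,1)
cv2.imwrite('pics/w14z.png',b)
for n in ['side','top']:
  for l in ['small_gauge_grip','large_gauge_grip','dial_indicator','indicator_stand','plug_gauge_grip']:
    if n=='side' or l[0]!='i': print(n,l,[(np.round(d['xyz']),round(d['conf'],2)) for d in env.look_for(n,l)][:4])
E
```

```text
side small_gauge_grip [(array([ 611., -263.,   51.]), 0.68)]
side large_gauge_grip [(array([ 592., -131.,   76.]), 0.93)]
side dial_indicator [(array([504.,   6.,  23.]), 0.8)]
side indicator_stand [(array([724., -10., 118.]), 0.9)]
side plug_gauge_grip [(array([ 503., -160.,   51.]), 0.9), (array([465., 170., 144.]), 0.71)]
top small_gauge_grip [(array([ 616., -259.,   58.]), 0.68), (array([473., 176., 148.]), 0.3)]
top large_gauge_grip [(array([ 596., -116.,   97.]), 0.87)]
top dial_indicator [(array([506.,  16.,  17.]), 0.65)]
top plug_gauge_grip [(array([473., 171., 145.]), 0.89), (array([ 694., -168.,   58.]), 0.5)]
```

View pics/w14z.png

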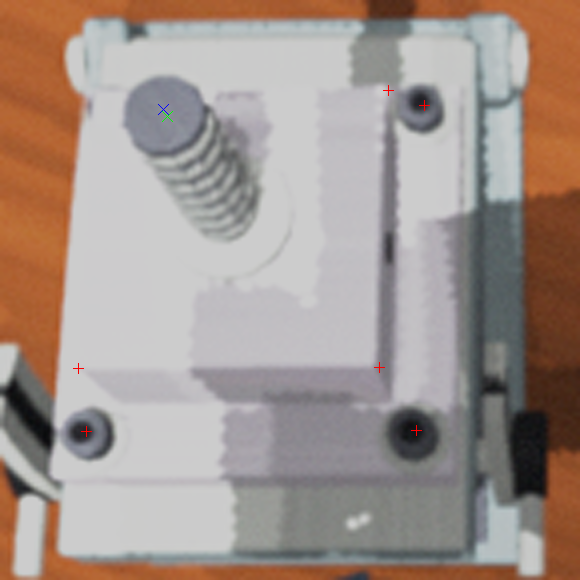

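jog_arm(
  deltas=[
    [[0,-0.03,0,0,0.05],[0,-0.07,0,0,0.05],[0,-0.11,0,0,0.05],[0,-0.15,0,0,0.05],[0,-0.16,0,0,0.05],[0,-0.16,0,0,0.05],[0,-0.16,0,0,0.05],[0,-0.16,0,0,0.05]],
  ],
)

```text
time_s: 20.55
ee_pos: [570.4, 133.5, 265.3]
ee_rot: [179.9, -0.0, -157.7]
force: [1.1, 0.4, -0.4]
gripper_width: 50.1
```

```bash
python3 - <<'E'
from ins import *
c=env.camera_params('wrist');np.save('pics/w15c.npy',c); im=snap('wrist','w15')[:,:,::-1]
p=proj(c,M+B@[0,0,20])[0]; x0,y0=int(p[0])-72,int(p[1])-65
b=cv2.convertScaleAbs(cv2.resize(im[y0:y0+145,x0:x0+145],None,fx=4,fy=4,interpolation=cv2.INTER_CUBIC),alpha=.8)
print(x0,y0)
P=[[45.1,-42.2,-23],[45.1,42.2,-23],[-45.1,-42.2,-23],[36,-36,0],[36,36,0],[-36,-36,0]]
for p in (proj(c,M+np.array(P)@B.T)-(x0,y0)+.5)*4: cv2.drawMarker(b,tuple(int(v) for v in p),(0,0,255),0,10,1)
for z,col in [(0,(0,255,0)),(3,(255,0,0))]:
    p=(proj(c,M+B@[0,0,z+52])[0]-(x0,y0)+.5)*4; cv2.drawMarker(b,tuple(int(v) for v in p),col,1,10,1)
cv2.imwrite('pics/w15z.png',b)
E
```

```text
294 61
```

View pics/w15z.png

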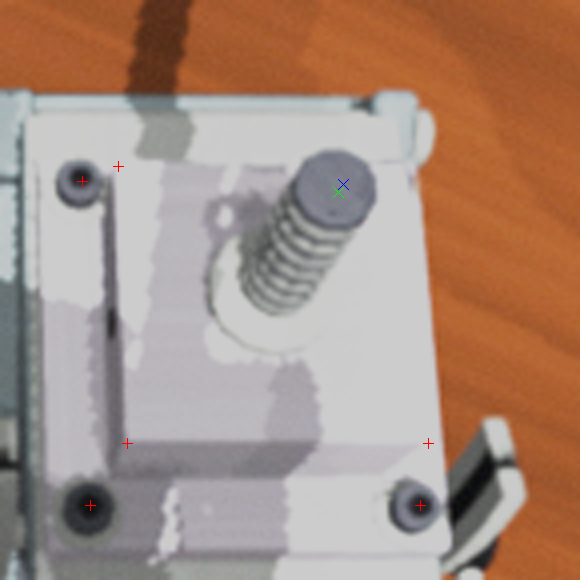

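```bash
python3 -c "
from workcell import env
print(env.state()['time_s'],env.job_done())"
```

```text
the job is handed in; nothing more can be done
20.6 None
```

The middle gauge is in the inclined bore with its collar on the block's face, and I handed the job in at 20.6 s; no verdict is reported.

**What I did:** I lifted the gauge from the centre hole and tilted it about 13° in the jaws by dragging its shank against the hole's rim. Then I started its low edge in the bore mouth, leaning about 11° out of line. I straightened it by letting it pivot in a light grip and slid it down. The grip stayed on until the collar stopped at the same place twice, at 17 N and 23 N. I eased the push to about 10 N, let go and moved clear.

**Last checks:**
- **Seating:** Two wrist views after release put the handle's end where a seated gauge should be, within about 1 mm.
- **Bystanders:** The block's corners and screws lined up with their earlier fit. The network positions of the other gauges and the indicators had not changed beyond its scatter; for the dial this rests mainly on the side camera.

**What disagreed or went wrong:**
- **Depth:** The depth worked out from the arm's position read only −34.8 mm at the stop, about 3 mm short of home. I trusted the repeated hard stop and the two-view check over it; the side-camera overlay alone could not settle the question.
- **Contact with the large gauge:** During the first grasp the gripper's carriage rested on top of the large gauge with about 7 N. I lifted off, and it did not appear to move.

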